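# Cross-stack carrier bars in the bake-out cradle and bolt them in

## Task

Finish loading the bake-out cradle: take the three carrier bars from the sloping draining rack and stack them crosswise with the one already there, two bars to a layer, the second layer square across the first, every bar flat and fully home in its notches. Then slide the retaining bolt by its red knob across the top of the stack, all the way home into its keeper. Leave the other things on the bench where they are.

Things in the scene. Friction and masses are not known exactly. Their poses are not given: they have to be found in the camera images.
- bar_0: aluminium carrier bar with gold submounts on top, 110 x 20 x 18 mm, 0.1 kg. Origin at its centre; x along the 110, y the 20 (gripped width), z the 18. Top and underside have cross notches 3 mm deep, 21.6 mm long, centred 26 mm either side of the middle. Already seated on the rails in the first layer, along cradle y at cradle x = -26 mm: a pattern for the rest.
- bar_1: aluminium carrier bar with gold submounts on top, 110 x 20 x 18 mm, 0.1 kg. Origin at its centre; x along the 110, y the 20 (gripped width), z the 18. Notched like bar_0. Starts in the draining rack, its x axis rising 30 degrees, low end against the lip, z square to the slope, in any of the three places.
- bar_2: aluminium carrier bar with gold submounts on top, 110 x 20 x 18 mm, 0.1 kg. Origin at its centre; x along the 110, y the 20 (gripped width), z the 18. Notched like bar_0. Starts in the draining rack, its x axis rising 30 degrees, low end against the lip, z square to the slope, in any of the three places.
- bar_3: aluminium carrier bar with gold submounts on top, 110 x 20 x 18 mm, 0.1 kg. Origin at its centre; x along the 110, y the 20 (gripped width), z the 18. Notched like bar_0. Starts in the draining rack, its x axis rising 30 degrees, low end against the lip, z square to the slope, in any of the three places.
- cradle: bake-out cradle, fixed: black plate 136 mm in x, 180 in y, with a tongue to y = -225 mm under the bolt. Origin on the bench under the middle of the stack, z up. Two grey rails, 110 x 20 mm, run along x at y = +26 and -26 mm, tops at z = 36 mm, notched on top (3 mm deep, 21.6 mm long) at x = +26 and -26 mm. Bars stack on them log-cabin fashion, notch in notch.
- first_seat (a point): A point of the cradle: centre of a seated bar in the free place of the first layer (bar along cradle y), at cradle x = 26, y = 0, z = 39 mm. At each crossing notch sits in notch, with 0.8 mm play each way, so a seated bar sinks 6 mm over the rail or bar it crosses; a bar not home rides 3 or 6 mm high.
- second_left (a point): A point of the cradle: centre of a seated bar in the second layer (bar along cradle x, across the first), at cradle x = 0, y = 26, z = 51 mm; its upper face is then at 60 mm. Same notches and play.
- second_right (a point): A point of the cradle: centre of a seated bar in the second layer (bar along cradle x), at cradle x = 0, y = -26, z = 51 mm. The bolt passes 2.5 mm above the upper faces of seated bars; a bar that rides high blocks it.
- keeper (a point): A point of the cradle: middle of the steel keeper's opening, at cradle x = 0, y = 74, z = 67.5 mm; the keeper reaches from y = 67 to 81 mm, 34 mm wide in x, top at z = 79 mm. A like steel staple that guides the bolt stands at y = -64 to -84 mm.
- bolt (a joint): travel in m of the flat steel bolt (16 x 10 mm, underside at z = 62.5 mm) along cradle +y: 0 drawn back clear of the stack, 0.150 home against its stop, end 9 mm inside the keeper. Starts at 0 to 0.012, slides with about 2.5 N of friction and stays where it is left.
- knob (a point): middle of the red knob on the bolt's tail: upright, 18 mm diameter, 26 mm tall; its base is 13 mm and the bolt's upper face 18 mm below this point. It travels with the bolt along cradle +y, from cradle y = -248 mm to -98 mm; the slide is open above all the way.
- rack: steel draining rack on a white drip tray 150 x 190 mm, fixed. Origin on the bench under its middle; x to the high edge. Three places at y = -52, 0, +52 mm, rising 30 degrees to +x: each bar lies on two strips under its ends, between pairs of pins (13 mm tall, 46 mm either side of the bar's middle); open below the middle. Bar centres: rack x = -4.5 mm, z = 62.8 mm.
- petri_dish: petri dish of small parts, 60 mm across, 14 mm high; origin at the centre of its underside. A bystander.
- swab_tube: clear tube of swabs standing upright, 39 mm across, 106 mm high; origin at the centre of its underside. A bystander.
- alcohol_bottle: white wash bottle with red cap and spout, 85 x 59 x 168 mm, upright; origin at the centre of its underside. A bystander.
- power_meter: grey hand-held power meter lying flat, 144 x 69 x 26 mm; origin at the centre of its underside. A bystander.

How it is judged:
By the outcome, as a careful person would: the job done as asked, in the order asked, and still so for the second after the job is handed in, with the robot touching nothing.
It also fails if it takes over 72 s, if anything falls off the work surface, if the arm or the gripper's body presses on something with over 40 N, if the wrist force passes 120 N, or if a joint passes its speed limit or range.

## Robot

A 6-joint arm with a two-finger parallel gripper is mounted at the origin on a cart in front of the work surface, level with it; the furniture and walls round the work are solid. World frame = base frame: x ahead of the robot, y to its left, z up, the work surface at z = 0. Lengths are in m, angles in rad, forces in N, time in s.
With the tool pointing down it reaches from about 0.325 to 0.75 m from the base axis. Payload 7.6 kg.
Tool frame: the origin (TCP) lies at the centre of the arm's flange, where the gripper is bolted on; the fingertips stand 173 mm ahead of it and the grasp point (between the pads) lies 155 mm ahead of it; z points along the fingers, y is the line along which they close (so a half turn about z gives the same grasp; the last joint's range is limited). The gripper opens to 85 mm and grips with 20 to 120 N. Pads are 22 mm wide; open, the fingers measure 114 mm over their backs; the gripper's body (76 mm by 85 mm) begins 54 mm behind the grasp point. The pads swing forward as they close: fully open they stand 13 mm farther back than shut.
Start: joints at [-1.4, 0.052, 1.401, -0, 1.689, -0.07], TCP at [0.125, -0.51, 0.405] pointing down, gripper open.
Joint ranges: [-2.9, 2.9], [-0.91, 2.17], [0.12, 2.37], [-1.06, 4.2], [0.26, 2.73], [-2.93, 2.93]. Speed limits (rad/s): [2.57, 2.57, 3.01, 3.14, 3.14, 3.14].

## Interface

Orientations are given as a rotation vector (axis times angle).
In Python, from workcell import manip gives the robot as it stands.
- The arm moves only by the tool apply_moves, never from a script. Its argument "increments" is a list that holds one entry, the list of rows, each a list of 6 numbers: the shift along the tool's x, y, z scaled (see below), then the turn, a rotation vector about the tool's x, y, z scaled (see below). A call has 1 to 8 rows; each row is the pose to reach, as a shift and turn from the pose commanded when the call began, along the tool's axes at that moment; what a row does not reach only later rows make up. The controller multiplies each number of a shift by 0.1 m and each number of a turn by 90 degrees. A row lasts 1/10 s, in which the tool goes at most 50 mm and 8.59 degrees, less where a joint would pass 70% of its speed; a pose out of reach is approached as far as the arm can. A call with a number of a shift or a turn outside -1 to 1 is refused whole. A call with a gripper value outside its range is refused whole. "jaw" is the opening, from -1 (shut) to 1 (fully open), set as the call begins (left out, the last holds). The fingers move at their own pace and stop on an object; "force" is the grip in N (left out, the last holds). Time passes only in rows, so rows that repeat a pose let the fingers close. It gives the time, the measured TCP pose, the force, the opening and the grip force at its end, in the units of the state.
- manip.state(): the state, without advancing time (a new reading comes with each control period).
- manip.camera(name): name is "side" or "top"; returns a dict with "pixels" (420x560x3 uint8, red, green, blue), "mtx" (3x3 intrinsics, pixels), "k1" (the pictures are not rectified: a ray, as slopes to the right and down, at radius r is drawn at 1 + k1 r^2 times it, then the intrinsics apply), "R" (3x3) and "t" (3): a world point X has camera coordinates R X + t. Camera axes: x right, y down, z forward; pixel columns grow to the right and rows downward; lengths in m; the calibration is good to about 2 mm. A picture is of the moment at which its call begins. There is no depth.
- manip.close_job(): hands the job in; it is judged then, once.
Trained networks look in a picture, given as the dict that the camera call returned (one of the last four; its "shot" number tells which), for a name from the list of things; names that differ only in an ending like _2 or _b are one class to them, and where a whole thing is asked for, a point or a joint stands for the part that bears it (a point fixed in the world has none). Each returns a list of dicts, best first, with "conf" (0 to 1); they miss things now and then, are a little off and sometimes report something else, mostly with a low value. They report only what shows in the picture. A call takes as long as a camera call.
- manip.recognise(picture, target): "rect" ([left, top, right, bottom] in pixels, round what is visible of it).
- manip.tip_of(picture, target): "uv" ([column, row] in pixels: a listed point, or the origin of a listed thing).
The state is a dict: "time_s": time; "qpos": joint angles; "joint_velocities": joint speeds; "tau": joint torques, N m; "ee_pos": TCP position; "tool_rot": TCP orientation; "ft_force": force on the tool from outside, world axes, zero at the start; "ft_torque": the same for the moment, N m; "width": finger opening in m; "grasp_force": force on a finger pad.
Only numpy, scipy, OpenCV 4.12 (cv2) and the standard library are available. Lean on these libraries where they do the work, as an engineer would, in place of code of your own. Each camera call takes 0.05 s, during which the arm holds its last target. There are 200 camera calls.

## Working session

There is one attempt and no reset: what is moved stays moved. The work goes in short steps, Python scripts to look and compute and a tool call to move; the robot and the scene stay as the last step left them, time stands still between calls to the robot, and variables do not carry over. Pictures are saved under pics/ and viewed, at most 10 in all, crops included, and the job is handed in when it is done.

Besides the shell and the picture viewer there is one more tool, called as name([rows], argument=value, ...), one row to a line, values as JSON. apply_moves: Moves the arm, as the interface text tells. Shifts and turns lie within -1 to 1; 1 stands for 0.1 m of shift or 90 degrees of turn. Its arguments: {"type":"object","properties":{"increments":{"type":"array","items":{"type":"array","items":{"type":"array","items":{"type":"number"}}}},"jaw":{"type":"number"},"force":{"type":"number"}},"required":["increments"]}

```bash
mkdir -p pics; ls
cat > h.py <<'E'
import numpy as np, cv2, json
from workcell import manip
from scipy.spatial.transform import Rotation as Ro
def save(c,n): cv2.imwrite(f'pics/{n}.png',c['pixels'][:,:,::-1])
E
python3 - <<'E'
from h import *
s=manip.state(); print({k:np.round(v,3).tolist() for k,v in s.items()})
im=[]
for n in('top','side'):
    c=manip.camera(n); save(c,n+'0'); im.append(c['pixels'])
    print(n,c['mtx'].tolist(),c['k1'],np.round(c['R'],3).tolist(),c['t'], -c['R'].T@c['t'])
    for t in ['bar_1','cradle','rack','knob','keeper','first_seat','second_left','second_right','petri_dish','swab_tube','alcohol_bottle','power_meter']:
        print(t,[(np.round(d['uv'],1).tolist(),round(d['conf'],2)) for d in manip.tip_of(c,t)][:6])
E
```

```text
pics
{'time_s': 0.0, 'qpos': [-1.4, 0.053, 1.402, -0.0, 1.689, -0.07], 'joint_velocities': [-0.0, -0.001, -0.001, 0.001, -0.0, 0.001], 'tau': [0.001, -38.167, -36.019, -0.0, 0.006, -0.0], 'ee_pos': [0.125, -0.51, 0.404], 'tool_rot': [-3.117, -0.377, 0.0], 'ft_force': [-0.211, -0.383, 0.353], 'ft_torque': [0.004, -0.02, -0.022], 'grasp_force': 0.0, 'width': 0.085}
top [[426.4292002412247, 0.0, 281.41747694013634], [0.0, 426.4292002412247, 206.7248753480834], [0.0, 0.0, 1.0]] 0.009405627822173468 [[-0.01, -1.0, 0.005], [-0.992, 0.009, -0.125], [0.125, -0.006, -0.992]] [0.16196474 0.59779062 1.12023594] [0.45477411 0.16343143 1.18532082]
bar_1 [([229.2, 253.0], 0.84), ([193.5, 254.8], 0.67), ([341.3, 235.7], 0.54)]
cradle [([341.1, 230.0], 0.65), ([317.3, 226.6], 0.17)]
rack [([213.7, 255.0], 0.79)]
knob [([440.1, 225.0], 0.87)]
keeper [([317.9, 225.0], 0.72)]
first_seat [([342.9, 217.8], 0.56)]
second_left [([330.3, 226.1], 0.7)]
second_right [([354.0, 230.5], 0.97)]
petri_dish []
swab_tube [([365.2, 185.4], 0.59)]
alcohol_bottle [([389.4, 168.3], 0.63), ([441.4, 228.0], 0.58)]
power_m
[... 238 characters left out ...]
 [0.269, -0.706, -0.655]] [0.60369016 0.09858206 1.49763228] [0.18446271 1.20667343 1.06159098]
bar_1 [([300.4, 281.2], 0.88), ([306.5, 266.1], 0.63), ([311.4, 253.3], 0.59), ([329.2, 189.7], 0.48)]
cradle [([320.0, 203.1], 0.89)]
rack [([303.6, 279.0], 0.67)]
knob [([288.4, 163.6], 0.71), ([341.0, 135.9], 0.63), ([311.0, 198.6], 0.22)]
keeper [([311.8, 197.7], 0.82), ([328.1, 183.6], 0.25)]
first_seat [([311.8, 189.1], 0.88)]
second_left [([321.1, 193.2], 0.71), ([326.2, 192.0], 0.44)]
second_right [([224.9, 267.9], 0.35), ([342.8, 138.6], 0.2)]
petri_dish [([226.3, 267.9], 0.57)]
swab_tube [([291.8, 184.9], 0.59)]
alcohol_bottle [([287.6, 163.0], 0.69)]
power_meter [([283.1, 349.4], 0.87)]
```

Run:
```python
import cv2
t=cv2.imread('pics/top0.png'); s=cv2.imread('pics/side0.png')
cv2.imwrite('pics/topc.png',cv2.resize(t[130:330,90:490],None,fx=2,fy=2,interpolation=cv2.INTER_CUBIC)[:600])
cv2.imwrite('pics/sidec.png',cv2.resize(s[100:380,190:420],None,fx=2,fy=2,interpolation=cv2.INTER_CUBIC))
```

```text
(no output)
```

View pics/topc.png

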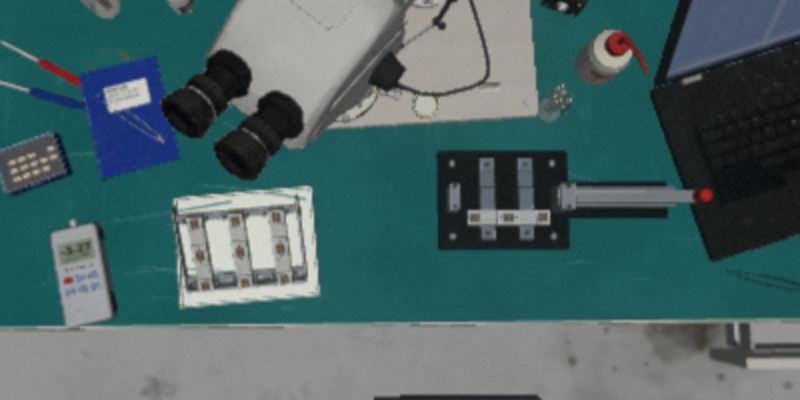

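View pics/sidec.png

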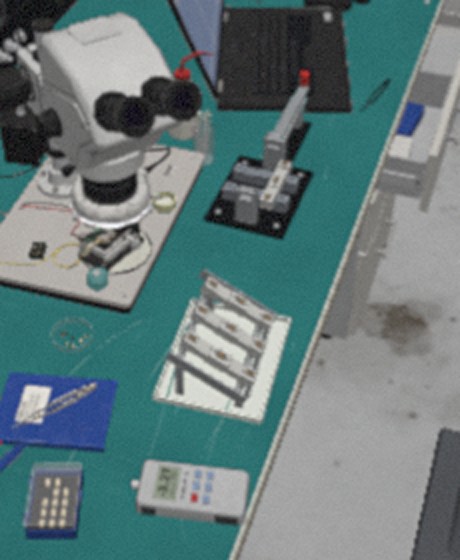

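The top view (crop, 2x) shows the rack with three bars at crop (200,255), (240,250), (282,250). The cradle is at (503,200), with bar_0 at (508,217) and the red knob at (705,195). In the side view the microscope head overhangs beyond the rack. Next I'll fit poses by wireframe.

```bash
cat >> h.py <<'E'
from scipy.optimize import least_squares, minimize
def proj(c,X):
    Y=np.atleast_2d(X)@c['R'].T+c['t']; s=Y[:,:2]/Y[:,2:]
    s=s*(1+c['k1']*(s**2).sum(1,keepdims=True)); return s*[c['mtx'][0][0],c['mtx'][1][1]]+[c['mtx'][0][2],c['mtx'][1][2]]
def shots(n):
    out=[]
    for nm in('top','side'):
        cs=[manip.camera(nm) for _ in range(n)]; c=cs[-1]; c['avg']=np.mean([k['pixels'] for k in cs],0).astype(np.float32); out.append(c)
    return out
def pose(p,X): # p x,y,yaw
    X=np.array(X,float); return np.c_[X[:,:2]@np.array([[np.cos(p[2]),np.sin(p[2])],[-np.sin(p[2]),np.cos(p[2])]])+p[:2],X[:,2]]
def rect(x0,x1,y0,y1,z): 
    P=np.array([[x0,y0,z],[x1,y0,z],[x1,y1,z],[x0,y1,z]]);return [(P[i],P[(i+1)%4]) for i in range(4)]
def samp(E,n=40): return np.concatenate([a+(b-a)*np.linspace(.04,.96,n)[:,None] for a,b in E])
def gmag(c):
    L=cv2.GaussianBlur(c['avg'],(0,0),1.0); g=sum(cv2.Sobel(L[:,:,k],5,1,0)**2+cv2.Sobel(L[:,:,k],5,0,1)**2 for k in range(3))
    return np.minimum(np.sqrt(g),250).astype(np.float32)
def score(G,uv): return cv2.remap(G,uv[:,0:1].astype(np.float32),uv[:,1:2].astype(np.float32),cv2.INTER_CUBIC).mean()
def Xr(): a=np.deg2rad(30); return np.array([[np.cos(a),0,-np.sin(a)],[0,1,0],[np.sin(a),0,np.cos(a)]])
def barpts(y): # top face outline of rack bar
    return [tuple(Xr()@v+[-.0045,y,.0628] for v in e) for e in rect(-.055,.055,-.01,.01,.009)]
CR=rect(-.068,.068,-.09,.09,.008)[:1]*0+rect(-.036,-.016,-.055,.055,.048)
E
cat > fit.py <<'E'
from h import *
C=shots(4)
kp={'cradle':[0,0,0],'keeper':[0,.074,.0675],'first_seat':[.026,0,.039],'second_left':[0,.026,.051]}
obs=[]
for c in C:
    for k,v in kp.items():
        d=manip.tip_of(c,k)
        if d and d[0]['conf']>.5: obs.append((c,v,d[0]['uv']))
f=lambda p:np.concatenate([(proj(c,pose(p,[v]))[0]-u) for c,v,u in obs])
r=least_squares(f,[.45,0.02,0],loss='soft_l1'); print('cradle kp',r.x.round(4),r.fun.round(1))
ro=[(c,manip.tip_of(c,'rack')[0]['uv']) for c in C]
f2=lambda p:np.concatenate([proj(c,[[p[0],p[1],0]])[0]-u for c,u in ro])
r2=least_squares(f2,[.4,.3]);print('rack kp',r2.x.round(4),r2.fun.round(1))
G=[gmag(c) for c in C]
def refine(E,p0,cams,R0=.012):
    P=samp(E); best=None
    J=lambda p:-sum(score(G[i],proj(C[i],pose(p,P))) for i in cams)
    rng=np.random.default_rng(0)
    for _ in range(60):
        q=p0+rng.uniform(-1,1,3)*[R0,R0,.1]
        m=minimize(J,q,method='Nelder-Mead',options=dict(xatol=1e-5,fatol=1e-4,initial_simplex=q+np.array([[0,0,0],[.003,0,0],[0,.003,0],[0,0,.03]])))
        if best is None or m.fun<best.fun: best=m
    return best.x,best.fun
h=.008
plate=rect(-.068,.068,-.09,.09,h)
EC=CR+plate+[(np.array([.016,y,.036])*[0,1,1]+[x0,0,0],np.array([x1,y,.036])) for y in(-.036,-.016,.016,.036) for x0,x1 in((-.014,.055),)]
for cams in([0],[1],[0,1]): print('cradle',cams,[np.round(v,4) for v in refine(EC,r.x,cams)])
pc=refine(EC,r.x,[0,1])[0]
ER=sum([barpts(y) for y in(-.052,0,.052)],[])
res=[]
for yaw in(0,np.pi):
    for cams in([0],[1],[0,1]):
        v=refine(ER,np.r_[r2.x,yaw],cams); print('rack',yaw,cams,[np.round(w,4) for w in v])
    res.append(v)
pr=min(res,key=lambda v:v[1])[0]
np.save('p.npy',[pc,pr])
ims=[]
for c,(a,b,w,hh) in zip(C,[((150,200),0,310,90),((230,110),0,130,200)]):
    pass
for i,c in enumerate(C):
    im=cv2.resize(c['avg'].astype(np.uint8)[:,:,::-1],None,fx=5,fy=5,interpolation=cv2.INTER_CUBIC)
    im2=im.copy()
    for E,p in((EC,pc),(ER,pr)):
        for e in E:
            q=(proj(c,pose(p,e))+.5)*5-.5; cv2.line(im2,*[tuple(int(t) for t in k) for k in q],(0,0,255),1)
    for E,p in((EC,pc),(ER,pr)):
        u=proj(c,pose(p,samp(E))).mean(0)*5; x,y=int(u[0]),int(u[1]); ims.append(im2[y-225:y+225,x-195:x+195] if 1 else 0)
for k in(0,2): pass
cv2.imwrite('pics/ov_top.png',np.hstack([ims[0],ims[1]])); cv2.imwrite('pics/ov_side.png',np.hstack([ims[2],ims[3]]))
E
python3 fit.py
```

```text
Traceback (most recent call last):
  File "fit.py", line 7, in <module>
    d=manip.tip_of(c,k)
ValueError: only the last four pictures can be asked about
```

```bash
sed -i 's/^C=shots(4)/C=shots(2)/' fit.py; python3 fit.py
```

```text
cradle kp [ 0.5402 -0.0092  0.0122] [-0.2  0.4 -2.   1.1 -0.6  0.1  3.5 -0.5  1.3 -3.4 -0.4 -1.8 -0.  -0.5
 -3.3  0.8]
rack kp [0.473  0.3425] [ 2.4  1.  -1.8  2.6]
cradle [0] [array([ 0.5378, -0.0085, -0.0088]), np.float64(-234.0666)]
cradle [1] [array([ 0.5403, -0.0082, -0.0237]), np.float64(-225.3376)]
cradle [0, 1] [array([ 0.539 , -0.0085, -0.0132]), np.float64(-454.626)]
rack 0 [0] [array([0.483 , 0.3428, 0.0747]), np.float64(-228.0568)]
rack 0 [1] [array([0.4808, 0.3637, 0.0869]), np.float64(-211.4482)]
rack 0 [0, 1] [array([0.4829, 0.3437, 0.0717]), np.float64(-419.4669)]
rack 3.141592653589793 [0] [array([0.4674, 0.3398, 3.3335]), np.float64(-207.3926)]
rack 3.141592653589793 [1] [array([0.4483, 0.3805, 3.1545]), np.float64(-200.0744)]
rack 3.141592653589793 [0, 1] [array([0.4879, 0.3666, 3.1784]), np.float64(-372.9065)]
```

View pics/ov_top.png

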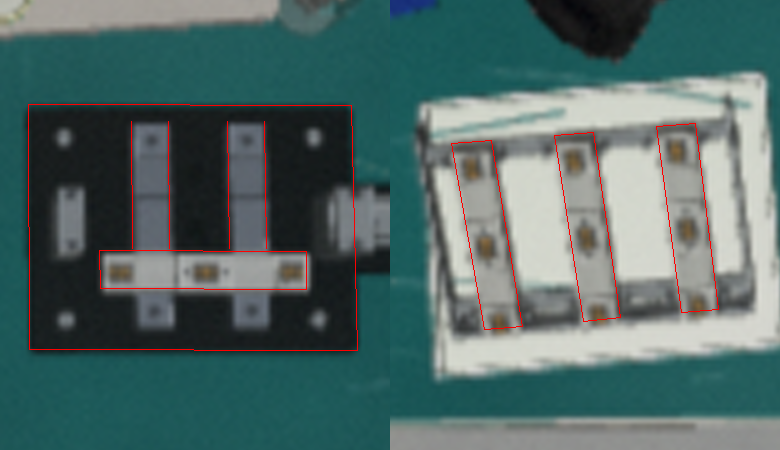

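View pics/ov_side.png

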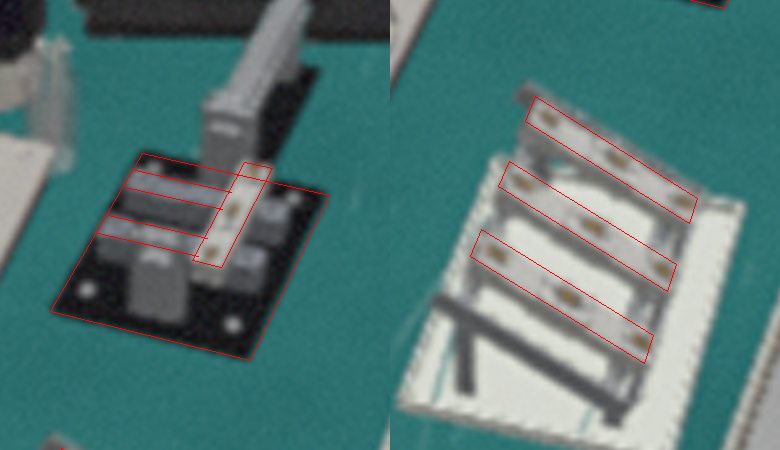

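The overlays fit well: in both views the red wireframes lie on the bars, the rails and bar_0 to within about 1 px. Rack x points away from the robot (yaw ≈ 0.07). Next I'll write a planner and check where the microscope is.

```bash
cat >> h.py <<'E'
def rot(yaw,tilt=0): # tool down, tool x at yaw; tilt: rises 30deg bar (tool x follows rising bar)
    a=np.deg2rad(tilt); c,s=np.cos(yaw),np.sin(yaw)
    x=np.array([np.cos(a)*c,np.cos(a)*s,np.sin(a)]); y=np.array([s,-c,0.]); return np.c_[x,y,np.cross(x,y)]
def plan(wps,start=None):
    """wps: list of (grasp_pos, R, extra_rows, note). prints calls"""
    st=manip.state() if start is None else None
    p,R=(st['ee_pos'],Ro.from_rotvec(st['tool_rot']).as_matrix()) if st else start
    p=np.array(p)
    for g,R1,ex,note in wps:
        t=np.array(g)-.155*R1[:,2]
        tot=R.T@(t-p); rv=Ro.from_matrix(R.T@R1).as_rotvec()
        n=max(1,int(np.ceil(max(np.abs(tot).max()/.099,np.linalg.norm(rv)/1.2))))
        p0,R0=p.copy(),R.copy()
        for k in range(1,n+1):
            while True:
                tp=p0+(t-p0)*k/n; tR=R0@Ro.from_rotvec(rv*k/n).as_matrix()
                sh=R.T@(tp-p)/.1; tu=Ro.from_matrix(R.T@tR).as_rotvec()/(np.pi/2)
                break
            row=np.round(np.r_[sh,tu],3); m=int(np.ceil(max(np.linalg.norm(sh)*.1/.05,np.linalg.norm(tu)*90/8.59)))+(ex if k==n else 1)
            print(note,'rows',m,row.tolist(), 'MAX!' if np.abs(row).max()>1 else '')
            p=p+R@row[:3]*.1; R=R@Ro.from_rotvec(row[3:]*np.pi/2).as_matrix()
pc,pr=np.load('p.npy') if __import__('os').path.exists('p.npy') else (None,None)
def rackbar(y): return pose(pr,[[-.0045,y,.0628]])[0]
def st():
    s=manip.state(); R=Ro.from_rotvec(s['tool_rot']).as_matrix(); g=s['ee_pos']+.155*R[:,2]
    print('t',round(s['time_s'],2),'grasp',g.round(4),'yaw',round(np.arctan2(R[1,0],R[0,0]),4),'tilt',np.rad2deg(np.arcsin(R[2,0])).round(2),'F',np.round(s['ft_force'],1),'w',round(s['width'],4),'gf',round(s['grasp_force'],1),'q',np.round(s['qpos'],2)); return g,R
E
python3 - <<'E'
from h import *
C=[manip.camera(n) for n in('top','side')]
def tri(u,v):
    f=lambda X:np.concatenate([proj(C[0],X)[0]-u,proj(C[1],X)[0]-v]); r=least_squares(f,[.6,.2,.2]);return r.x.round(3),r.fun.round(1)
for a in((187,183),(212,205)):
    for b in((253,158),(274,149)): print(a,b,tri(a,b))
print('bars',[rackbar(y).round(4) for y in(-.052,0,.052)])
g=rackbar(-.052); R=rot(pr[2],30); 
plan([([.33,-.3,.25],rot(.2),1,'a'),([.45,0,.22],rot(.07),1,'b'),([.42,.20,.22],rot(.07),1,'c'),(g-.08*R[:,2],R,2,'pre'),(g-.02*R[:,2],R,3,'near')])
E
```

```text
(187, 183) (253, 158) (array([0.605, 0.338, 0.384]), array([-0.3, -1. ,  1.2,  0.3]))
(187, 183) (274, 149) (array([0.583, 0.327, 0.414]), array([  2.2,   7.7, -10.1,  -2.1]))
(212, 205) (253, 158) (array([0.587, 0.301, 0.356]), array([ -3.3, -11.4,  14.7,   2.8]))
(212, 205) (274, 149) (array([0.564, 0.291, 0.388]), array([-0.7, -2.5,  3.2,  0.6]))
bars [array([0.4822, 0.2915, 0.0628]), array([0.4784, 0.3434, 0.0628]), array([0.4747, 0.3952, 0.0628])]
a rows 3 [0.83, -0.517, -0.001, 0.0, -0.0, 0.009] 
a rows 3 [0.822, -0.528, -0.001, 0.0, -0.0, 0.008] 
a rows 3 [0.816, -0.538, -0.001, 0.0, -0.0, 0.009] 
b rows 4 [0.591, -0.901, 0.1, 0.0, -0.0, 0.028] 
b rows 4 [0.55, -0.926, 0.1, 0.0, -0.0, 0.027] 
b rows 4 [0.511, -0.948, 0.1, 0.0, -0.0, 0.028] 
c rows 3 [-0.054, -0.672, -0.0, 0.0, -0.0, -0.0] 
c rows 3 [-0.053, -0.672, -0.0, 0.0, -0.0, -0.0] 
c rows 3 [-0.054, -0.672, -0.001, 0.0, -0.0, -0.0] 
pre rows 3 [-0.245, -0.433, 0.544, 0.0, 0.167, -0.001] 
pre rows 4 [-0.378, -0.434, 0.461, 0.0, 0.166, -0.0] 
near rows 5 [0.001, -0.001, 0.6, 0.0, 0.0, -0.0]
```

apply_moves([
  [[0.83, -0.517, 0, 0, 0, 0.009], [0.83, -0.517, 0, 0, 0, 0.009], [0.83, -0.517, 0, 0, 0, 0.009]],
], jaw=-0.05)

```text
time_s: 2.8
ee_pos: [0.1962, -0.4372, 0.4051]
tool_rot: [3.12, 0.363, 0.002]
ft_force: [-0.5, -0.9, 1.5]
width: 0.0441
grasp_force: 0.0
```

apply_moves([
  [[0.822, -0.528, 0, 0, 0, 0.008], [0.822, -0.528, 0, 0, 0, 0.008], [0.822, -0.528, 0, 0, 0, 0.008]],
])

```text
time_s: 3.1
ee_pos: [0.2642, -0.3673, 0.4051]
tool_rot: [3.123, 0.344, 0.002]
ft_force: [-1.0, -0.4, -0.8]
width: 0.0405
grasp_force: 0.0
```

apply_moves([
  [[0.816, -0.538, 0, 0, 0, 0.009], [0.816, -0.538, 0, 0, 0, 0.009], [0.816, -0.538, 0, 0, 0, 0.009]],
])

```text
time_s: 3.4
ee_pos: [0.3323, -0.2976, 0.4049]
tool_rot: [-3.125, -0.322, -0.002]
ft_force: [-0.7, -0.4, -1.3]
width: 0.0403
grasp_force: 0.0
```

apply_moves([
  [[0.591, -0.901, 0.1, 0, 0, 0.028], [0.591, -0.901, 0.1, 0, 0, 0.028], [0.591, -0.901, 0.1, 0, 0, 0.028]],
])

```text
time_s: 3.7
ee_pos: [0.3707, -0.1978, 0.3944]
tool_rot: [-3.131, -0.25, -0.0]
ft_force: [0.1, 0.4, -0.3]
width: 0.0406
grasp_force: 0.0
```

apply_moves([
  [[0.55, -0.926, 0.1, 0, 0, 0.027], [0.55, -0.926, 0.1, 0, 0, 0.027], [0.55, -0.926, 0.1, 0, 0, 0.027]],
])

```text
time_s: 4.0
ee_pos: [0.4108, -0.0978, 0.3843]
tool_rot: [-3.136, -0.184, 0.0]
ft_force: [0.1, 0.3, -0.3]
width: 0.0408
grasp_force: 0.0
```

apply_moves([
  [[0.511, -0.948, 0.1, 0, 0, 0.028], [0.511, -0.948, 0.1, 0, 0, 0.028], [0.511, -0.948, 0.1, 0, 0, 0.028]],
])

```text
time_s: 4.3
ee_pos: [0.451, 0.0018, 0.3741]
tool_rot: [-3.139, -0.114, 0.001]
ft_force: [0.3, 0.3, -0.2]
width: 0.0404
grasp_force: 0.0
```

Run:
```python
from h import *
st()
g=rackbar(-.052); R=rot(pr[2],30); 
plan([([.42,.20,.22],rot(.07),1,'c'),(g-.08*R[:,2],R,2,'pre'),(g-.025*R[:,2],R,3,'near')])
```

```text
t 4.3 grasp [0.4509 0.0019 0.2191] yaw 0.0727 tilt -0.03 F [ 0.3  0.3 -0.2] w 0.0404 gf 0.0 q [-0.08 -0.15  1.66  0.    1.64  1.42]
c rows 3 [-0.055, -0.666, -0.003, -0.0, 0.0, 0.001] 
c rows 3 [-0.056, -0.666, -0.003, -0.0, 0.0, 0.0] 
c rows 3 [-0.057, -0.667, -0.002, -0.0, 0.0, 0.001] 
pre rows 3 [-0.245, -0.433, 0.544, 0.0, 0.167, -0.001] 
pre rows 4 [-0.377, -0.434, 0.461, 0.0, 0.167, -0.0] 
near rows 5 [-0.0, 0.0, 0.55, 0.0, -0.0, -0.0]
```

apply_moves([
  [[-0.056, -0.666, 0, 0, 0, 0], [-0.056, -0.666, 0, 0, 0, 0]],
])

```text
time_s: 4.5
ee_pos: [0.4398, 0.0666, 0.3747]
tool_rot: [3.14, 0.11, -0.0]
ft_force: [0.4, -0.4, -0.4]
width: 0.0405
grasp_force: 0.0
```

apply_moves([
  [[-0.056, -0.666, 0, 0, 0, 0], [-0.056, -0.666, 0, 0, 0, 0]],
])

```text
time_s: 4.7
ee_pos: [0.4296, 0.1328, 0.3749]
tool_rot: [3.14, 0.11, 0.001]
ft_force: [0.5, -0.1, 0.1]
width: 0.0406
grasp_force: 0.0
```

apply_moves([
  [[-0.056, -0.666, 0, 0, 0, 0], [-0.056, -0.666, 0, 0, 0, 0]],
])

```text
time_s: 4.9
ee_pos: [0.4196, 0.199, 0.3749]
tool_rot: [-3.14, -0.11, -0.001]
ft_force: [0.0, -1.3, 0.5]
width: 0.0406
grasp_force: 0.0
```

apply_moves([
  [[-0.245, -0.433, 0.544, 0, 0.167, 0], [-0.245, -0.433, 0.544, 0, 0.167, 0], [-0.245, -0.433, 0.544, 0, 0.167, 0]],
])

```text
time_s: 5.2
ee_pos: [0.3912, 0.2391, 0.3175]
tool_rot: [-3.107, -0.111, -0.405]
ft_force: [0.1, 0.0, 0.7]
width: 0.0407
grasp_force: 0.0
```

apply_moves([
  [[-0.377, -0.434, 0.461, 0, 0.167, 0], [-0.377, -0.434, 0.461, 0, 0.167, 0], [-0.377, -0.434, 0.461, 0, 0.167, 0]],
])

```text
time_s: 5.5
ee_pos: [0.3644, 0.2805, 0.2641]
tool_rot: [-3.021, -0.107, -0.805]
ft_force: [-0.4, -0.3, -0.3]
width: 0.041
grasp_force: 0.0
```

apply_moves([
  [[0, 0, 0.45, 0, 0, 0], [0, 0, 0.45, 0, 0, 0], [0, 0, 0.45, 0, 0, 0]],
])

```text
time_s: 5.8
ee_pos: [0.3887, 0.2816, 0.228]
tool_rot: [-3.018, -0.101, -0.807]
ft_force: [0.3, 0.1, 0.5]
width: 0.0406
grasp_force: 0.0
```

Run:
```python
from h import *
gg,RR=st()
g=rackbar(-.052); R=rot(pr[2],30); 
C=[manip.camera('top'),manip.camera('side')]
ims=[]
for c in C:
    u=proj(c,g)[0]; im=cv2.resize(c['pixels'][:,:,::-1],None,fx=5,fy=5,interpolation=cv2.INTER_CUBIC)
    # tips and tool axes
    for s in(-1,1):
        q=[(proj(c,gg+RR@[dx,s*.020,dz])[0]+.5)*5 for dx,dz in((-.011,.018),(.011,.018))]
        cv2.line(im,*[tuple(int(t) for t in k) for k in q],(0,0,255),1)
    x,y=int(u[0]*5),int(u[1]*5); ims.append(im[y-225:y+225,x-195:x+195])
cv2.imwrite('pics/near.png',np.hstack(ims))
plan([(g-.005*R[:,2],R,3,'g')])
```

```text
t 5.8 grasp [0.4659 0.2865 0.0937] yaw 0.0672 tilt 29.93 F [0.3 0.1 0.5] w 0.0406 gf 0.0 q [ 0.61 -0.04  1.89 -0.35  0.87  2.28]
g rows 4 [-0.019, -0.024, 0.316, 0.001, -0.002, -0.003]
```

View pics/near.png

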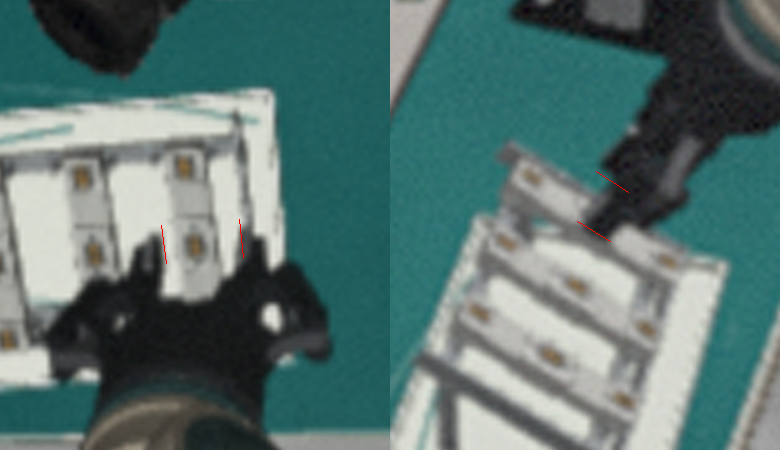

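Both fingers straddle the bar (top view: fingers at 155 and 250, bar at about 195). The planned 2.4 mm correction centres it, so I'll go ahead and grasp.

apply_moves([
  [[-0.019, -0.024, 0.316, 0, -0.002, -0.003], [-0.019, -0.024, 0.316, 0, -0.002, -0.003], [-0.019, -0.024, 0.316, 0, -0.002, -0.003]],
])

```text
time_s: 6.2
ee_pos: [0.4033, 0.2876, 0.2062]
tool_rot: [-3.007, -0.111, -0.823]
ft_force: [-5.4, -0.4, 19.7]
width: 0.0406
grasp_force: 13.3
```

apply_moves([
  [[0, 0, 0, 0, 0, 0], [0, 0, 0, 0, 0, 0], [0, 0, 0, 0, 0, 0], [0, 0, 0, 0, 0, 0], [0, 0, 0, 0, 0, 0]],
], jaw=-1, force=40)

```text
time_s: 6.7
ee_pos: [0.4035, 0.2858, 0.2069]
tool_rot: [-3.012, -0.109, -0.823]
ft_force: [-16.3, -18.7, 33.6]
width: 0.019
grasp_force: 40.9
```

Run:
```python
from h import *
gg,R=st()
# lift along bar normal 60mm, then go to cradle first seat at height
seat=pose(pc,[[.026,0,.039]])[0]; y1=pc[2]+np.pi/2
print(seat,gg-rackbar(-.052))
plan([(gg-.07*R[:,2],R,1,'lift'),([.46,.16,.17],rot(.75,0),1,'mid'),([*seat[:2],.14],rot(y1),2,'over'),(seat+[0,0,.035],rot(y1),2,'low')])
```

```text
t 6.7 grasp [0.4821 0.2911 0.0734] yaw 0.0728 tilt 30.55 F [-16.3 -18.7  33.6] w 0.019 gf 40.9 q [ 0.6   0.03  1.86 -0.36  0.81  2.29]
[ 0.56504257 -0.00881262  0.039     ] [-7.60392990e-05 -3.70267162e-04  1.05830740e-02]
lift rows 3 [0.0, 0.0, -0.7, 0.0, 0.0, 0.0] 
mid rows 4 [0.504, 0.649, -0.037, 0.058, -0.163, -0.211] 
mid rows 4 [0.235, 0.762, -0.198, 0.058, -0.163, -0.21] 
over rows 4 [-0.19, 0.975, 0.15, 0.0, 0.0, -0.257] 
over rows 5 [-0.559, 0.822, 0.151, -0.0, 0.0, -0.257] 
low rows 4 [0.0, 0.0, 0.66, -0.0, 0.0, -0.0]
```

A finger touched the rack's side frame while it was open, but the bar is gripped. I'll lift gently along the normal.

apply_moves([
  [[0, 0, -0.1, 0, 0, 0], [0, 0, -0.25, 0, 0, 0], [0, 0, -0.45, 0, 0, 0], [0, 0, -0.7, 0, 0, 0], [0, 0, -0.7, 0, 0, 0]],
], force=60)

```text
time_s: 7.2
ee_pos: [0.3663, 0.2841, 0.2646]
tool_rot: [-3.01, -0.111, -0.815]
ft_force: [0.5, 0.6, -0.1]
width: 0.0189
grasp_force: 60.3
```

```bash
cat > bar.py <<'E'
# fit bar-in-hand: bar offset along tool x (and z, pitch) from both cameras
from h import *
def fitbar(n=1,save_=None,it=25):
    gg,R=st(); C=shots(n); G=[gmag(c) for c in C]
    L=[]
    for e in rect(-.055,.055,-.01,.01,.009):  L.append(e)
    E=[(a,b) for a,b in L]
    E2=[e for e in rect(-.055,.055,-.01,.01,-.009)]
    P=[v*[1,-1,-1] for v in (samp(E),samp(E2))] # tool frame (z flipped)
    def pts(p):
        Q=Ro.from_euler('y',p[2]).as_matrix()
        return [gg+(R@(Q@x.T+np.array([[p[0]],[0],[p[1]]]))).T for x in P]
    J=lambda p:-sum(score(G[i],proj(C[i],X))*w for i in(0,1) for X,w in zip(pts(p),(1,.6)))
    best=None; rng=np.random.default_rng(1)
    for _ in range(it):
        q=np.array([0,.007,0])+rng.uniform(-1,1,3)*[.008,.004,.08]
        m=minimize(J,q,method='Nelder-Mead',options=dict(initial_simplex=q+np.array([[0,0,0],[.003,0,0],[0,.003,0],[0,0,.03]])))
        if best is None or m.fun<best.fun: best=m
    print('bar in tool: dx %.4f dz %.4f pitch %.2fdeg score %.1f'%(best.x[0],best.x[1],np.rad2deg(best.x[2]),best.fun))
    if save_:
        ims=[]
        for c in C:
            im=cv2.resize(c['pixels'][:,:,::-1],None,fx=5,fy=5,interpolation=cv2.INTER_CUBIC)
            for X in pts(best.x):
                for q in (proj(c,X)+.5)*5: cv2.circle(im,tuple(int(t) for t in q),0,(0,0,255),-1)
            x,y=(proj(c,gg)[0]*5).astype(int); ims.append(im[y-225:y+225,x-195:x+195])
        cv2.imwrite(f'pics/{save_}.png',np.hstack(ims))
    return best.x
E
python3 - <<'E'
from bar import *
fitbar(save_='hand1')
gg,R=st()
seat=pose(pc,[[.026,0,.039]])[0]; y1=pc[2]+np.pi/2
plan([([.46,.16,.17],rot(.75,0),1,'mid'),([*seat[:2],.14],rot(y1),2,'over')])
E
```

```text
t 7.2 grasp [0.4443 0.2902 0.1308] yaw 0.073 tilt 30.29 F [ 0.5  0.6 -0.1] w 0.0189 gf 60.3 q [ 0.64 -0.14  1.9  -0.34  0.95  2.28]
bar in tool: dx -0.0071 dz 0.0106 pitch -1.44deg score -537.0
t 7.3 grasp [0.4438 0.2893 0.1268] yaw 0.0741 tilt 30.03 F [ 0.3 -0.  -1.3] w 0.0189 gf 60.3 q [ 0.64 -0.13  1.9  -0.34  0.95  2.28]
mid rows 4 [0.525, 0.651, -0.066, 0.057, -0.16, -0.21] 
mid rows 4 [0.249, 0.768, -0.229, 0.056, -0.161, -0.21] 
over rows 4 [-0.191, 0.976, 0.15, 0.0, 0.0, -0.257] 
over rows 5 [-0.558, 0.822, 0.151, -0.0, 0.0, -0.257]
```

View pics/hand1.png

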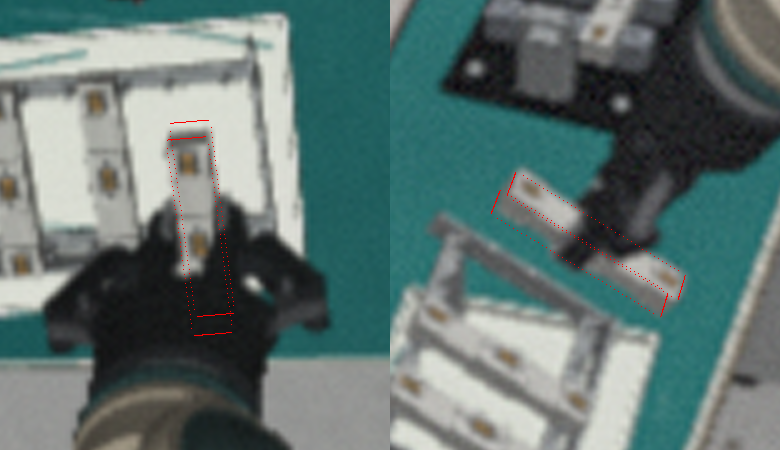

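The bar is in hand (side view: ends at (515,170) and (690,290)) and the state had not settled, so I'll refit over the cradle.

apply_moves([
  [[0.525, 0.651, -0.066, 0.057, -0.16, -0.21], [0.525, 0.651, -0.066, 0.057, -0.16, -0.21], [0.525, 0.651, -0.066, 0.057, -0.16, -0.21], [0.525, 0.651, -0.066, 0.057, -0.16, -0.21]],
])

```text
time_s: 7.7
ee_pos: [0.4146, 0.2204, 0.2919]
tool_rot: [-3.038, -0.646, -0.408]
ft_force: [0.7, -0.1, -1.5]
width: 0.0188
grasp_force: 60.3
```

apply_moves([
  [[0.249, 0.768, -0.229, 0.056, -0.161, -0.21], [0.249, 0.768, -0.229, 0.056, -0.161, -0.21], [0.249, 0.768, -0.229, 0.056, -0.161, -0.21], [0.249, 0.768, -0.229, 0.056, -0.161, -0.21]],
])

```text
time_s: 8.1
ee_pos: [0.461, 0.1592, 0.3226]
tool_rot: [2.923, 1.148, -0.009]
ft_force: [0.4, 0.4, -1.8]
width: 0.0188
grasp_force: 60.3
```

apply_moves([
  [[-0.191, 0.976, 0.15, 0, 0, -0.257], [-0.191, 0.976, 0.15, 0, 0, -0.257], [-0.191, 0.976, 0.15, 0, 0, -0.257], [-0.191, 0.976, 0.15, 0, 0, -0.257]],
])

```text
time_s: 8.5
ee_pos: [0.5127, 0.0747, 0.3069]
tool_rot: [2.636, 1.708, -0.006]
ft_force: [-0.3, -0.5, -1.8]
width: 0.0185
grasp_force: 60.2
```

apply_moves([
  [[-0.558, 0.822, 0.151, 0, 0, -0.257], [-0.558, 0.822, 0.151, 0, 0, -0.257], [-0.558, 0.822, 0.151, 0, 0, -0.257], [-0.558, 0.822, 0.151, 0, 0, -0.257], [-0.558, 0.822, 0.151, 0, 0, -0.257]],
])

```text
time_s: 9.0
ee_pos: [0.5645, -0.0073, 0.2933]
tool_rot: [-2.242, -2.201, 0.005]
ft_force: [-0.9, 0.2, -0.6]
width: 0.0184
grasp_force: 60.2
```

Run:
```python
from bar import *
seat=pose(pc,[[.026,0,.039]])[0]; y1=pc[2]+np.pi/2
p=fitbar(2,save_='hand2')
gg,R=st()
g=seat-rot(y1)@[p[0],0,p[1]]; print(seat,g)
plan([(g+[0,0,.03],rot(y1),2,'above')])
```

```text
t 9.0 grasp [ 0.5642 -0.0076  0.1383] yaw 1.5523 tilt -0.12 F [-0.9  0.2 -0.6] w 0.0184 gf 60.2 q [-0.08  0.23  1.43 -0.    1.48 -0.06]
bar in tool: dx 0.0254 dz 0.0214 pitch -53.34deg score -489.4
t 9.2 grasp [ 0.5643 -0.0079  0.1388] yaw 1.5561 tilt -0.14 F [-0.5  0.7 -1.6] w 0.0189 gf 60.2 q [-0.08  0.23  1.43 -0.    1.48 -0.06]
[ 0.56504257 -0.00881262  0.039     ] [ 0.56470835 -0.03422406  0.06038994]
above rows 4 [-0.265, 0.006, 0.485, -0.001, 0.002, -0.001]
```

View pics/hand2.png

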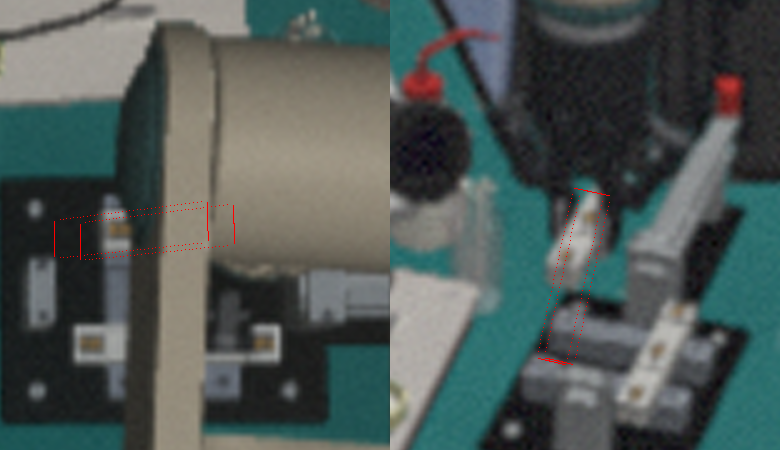

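Only the +y end of the bar shows: its left end at column 102 in the top view, and the near end at (560,280) in the side view. I'll fit only those visible edges, with bounds.

```bash
cat > bar2.py <<'E'
from h import *
def fitend(n=2,xs=.018,lat=True):
    """fit visible +x part of bar in hand: dx, dz, pitch, per grid with bounds; per camera too"""
    C=shots(n); gg,R=st(); G=[gmag(c) for c in C]
    v=lambda *a:np.array(a)
    T=[(v(.055,-.01,-.009),v(.055,.01,-.009)),(v(xs,-.01,-.009),v(.055,-.01,-.009)),(v(xs,.01,-.009),v(.055,.01,-.009))]
    S=T+[(v(.055,-.01,.009),v(.055,.01,.009))]
    P=[samp(T),samp(S)]
    def X(i,p): return gg+(R@(Ro.from_euler('y',p[2]).as_matrix()@P[i].T+np.array([[p[0]],[p[3]],[p[1]]]))).T
    lo=np.array([-.01,.003,-.06,-.003]); hi=np.array([.01,.014,.06,.003])
    def run(cams):
        J=lambda p:-sum(score(G[i],proj(C[i],X(i,p))) for i in cams)+1e4*np.maximum(0,np.maximum(lo-p,p-hi)).sum()
        rng=np.random.default_rng(0); b=None
        for _ in range(40):
            q=rng.uniform(lo,hi); m=minimize(J,q,method='Nelder-Mead',options=dict(initial_simplex=q+np.vstack([np.zeros(4),np.diag([.003,.002,.02,.002])]),maxiter=400))
            if b is None or m.fun<b.fun: b=m
        print(cams,'dx %.4f dz %.4f pitch %.2fdeg dy %.4f'%(b.x[0],b.x[1],np.rad2deg(b.x[2]),b.x[3]),round(b.fun,1)); return b.x
    return run([0]),run([1]),run([0,1])
E
python3 - <<'E'
from bar2 import *
fitend()
E
```

```text
t 9.4 grasp [ 0.5645 -0.0087  0.1387] yaw 1.5566 tilt -0.14 F [ 0.2  0.1 -0.9] w 0.0185 gf 60.2 q [-0.08  0.23  1.43 -0.    1.48 -0.07]
[0] dx -0.0044 dz 0.0134 pitch 3.37deg dy -0.0026 -212.0
[1] dx -0.0067 dz 0.0055 pitch -1.15deg dy 0.0002 -214.0
[0, 1] dx -0.0046 dz 0.0032 pitch -1.76deg dy -0.0016 -423.0
```

The rack geometry gives dx = -5.3 mm and dz = 9.2 mm, which agrees with the visual fit (-4.6 to -6.7 mm). I'll use dx = -5.2 mm and descend to touch.

Run:
```python
from h import *
st(); seat=pose(pc,[[.026,0,.039]])[0]; y1=pc[2]+np.pi/2
g=seat-rot(y1)@[-.0052,0,.0092]; print(g)
plan([(g+[0,0,.04],rot(y1),2,'above'),(g+[0,0,.01],rot(y1),2,'low'),(g+[0,0,.002],rot(y1),2,'touch')])
```

```text
t 9.4 grasp [ 0.5645 -0.0087  0.1387] yaw 1.5566 tilt -0.14 F [ 0.2  0.1 -0.9] w 0.0185 gf 60.2 q [-0.08  0.23  1.43 -0.    1.48 -0.07]
[ 0.56511095 -0.00361307  0.0482    ]
above rows 4 [0.048, 0.003, 0.505, -0.001, 0.002, -0.001] 
low rows 3 [0.0, 0.001, 0.3, -0.0, -0.0, 0.0] 
touch rows 3 [0.0, -0.0, 0.08, -0.0, -0.0, 0.0]
```

apply_moves([
  [[0.048, 0.003, 0.505, 0, 0.002, 0], [0.048, 0.003, 0.505, 0, 0.002, 0], [0.048, 0.003, 0.7, 0, 0.002, 0], [0.048, 0.003, 0.8, 0, 0.002, 0], [0.048, 0.003, 0.8, 0, 0.002, 0]],
])

```text
time_s: 9.9
ee_pos: [0.5647, -0.0042, 0.2128]
tool_rot: [-2.234, -2.203, 0.005]
ft_force: [0.6, 0.2, -1.0]
width: 0.0187
grasp_force: 60.2
```

apply_moves([
  [[0, 0, 0.03, 0, 0, 0], [0, 0, 0.06, 0, 0, 0], [0, 0, 0.08, 0, 0, 0], [0, 0, 0.08, 0, 0, 0]],
])

```text
time_s: 10.3
ee_pos: [0.5655, -0.0043, 0.2069]
tool_rot: [-2.237, -2.206, 0.001]
ft_force: [-1.9, 0.1, 3.4]
width: 0.0188
grasp_force: 62.7
```

Run:
```python
from h import *
st()
```

```text
t 10.3 grasp [ 0.5654 -0.0043  0.0519] yaw 1.5568 tilt -0.0 F [-1.9  0.1  3.4] w 0.0188 gf 62.7 q [-0.07  0.32  1.51 -0.    1.32 -0.06]
```

apply_moves([
  [[0, 0, 0.015, 0, 0, 0], [0, -0.01, 0.015, 0, 0, 0], [0, -0.018, 0.015, 0, 0, 0], [0, 0, 0.015, 0, 0, 0], [0, 0, 0.015, 0, 0, 0]],
])

```text
time_s: 10.8
ee_pos: [0.5652, -0.0046, 0.2051]
tool_rot: [-2.236, -2.205, 0.004]
ft_force: [-3.5, -3.6, 8.0]
width: 0.0187
grasp_force: 63.6
```

apply_moves([
  [[0, 0.01, 0, 0, 0, 0], [0, 0.018, 0, 0, 0, 0], [0, 0.01, 0, 0, 0, 0], [0, 0, 0, 0, 0, 0], [0, 0, 0, 0, 0, 0]],
])

```text
time_s: 11.3
ee_pos: [0.5653, -0.0046, 0.2051]
tool_rot: [-2.237, -2.205, 0.002]
ft_force: [-1.1, -3.7, 5.9]
width: 0.0188
grasp_force: 63.1
```

apply_moves([
  [[0.01, 0, 0, 0, 0, 0], [0.018, 0, 0, 0, 0, 0], [0.01, 0, 0, 0, 0, 0], [0, 0, 0, 0, 0, 0], [0, 0, 0, 0, 0, 0]],
])

```text
time_s: 11.8
ee_pos: [0.5653, -0.0046, 0.2051]
tool_rot: [-2.237, -2.205, 0.002]
ft_force: [-1.6, -3.2, 5.9]
width: 0.0188
grasp_force: 63.4
```

apply_moves([
  [[-0.01, 0, 0, 0, 0, 0], [-0.018, 0, 0, 0, 0, 0], [-0.01, 0, 0, 0, 0, 0], [0, 0, 0, 0, 0, 0], [0, 0, 0, 0, 0, 0]],
])

```text
time_s: 12.3
ee_pos: [0.5653, -0.0045, 0.2051]
tool_rot: [-2.237, -2.206, 0.002]
ft_force: [-1.1, -3.6, 6.4]
width: 0.0187
grasp_force: 63.5
```

Run:
```python
from h import *
st()
```

```text
t 12.3 grasp [ 0.5651 -0.0047  0.0501] yaw 1.5567 tilt -0.06 F [-1.1 -3.6  6.4] w 0.0187 gf 63.5 q [-0.07  0.32  1.51 -0.    1.31 -0.06]
```

apply_moves([
  [[0, 0.015, 0, 0, 0, 0], [0, 0.025, 0, 0, 0, 0], [0, 0.025, 0, 0, 0, 0]],
])

```text
time_s: 12.6
ee_pos: [0.567, -0.0046, 0.2049]
tool_rot: [-2.235, -2.203, 0.008]
ft_force: [-10.6, -5.0, 12.9]
width: 0.0186
grasp_force: 63.6
```

apply_moves([
  [[0, -0.025, 0, 0, 0, 0], [0, -0.05, 0, 0, 0, 0], [0, -0.05, 0, 0, 0, 0]],
])

```text
time_s: 12.9
ee_pos: [0.5635, -0.0046, 0.2053]
tool_rot: [2.235, 2.203, 0.003]
ft_force: [6.8, -4.0, 0.8]
width: 0.0188
grasp_force: 63.8
```

apply_moves([
  [[0.015, 0.025, 0, 0, 0, 0], [0.025, 0.025, 0, 0, 0, 0], [0.025, 0.025, 0, 0, 0, 0]],
])

```text
time_s: 13.2
ee_pos: [0.5651, -0.0036, 0.205]
tool_rot: [2.237, 2.204, -0.009]
ft_force: [-5.0, -13.5, 8.3]
width: 0.0188
grasp_force: 66.4
```

apply_moves([
  [[-0.025, 0, 0, 0, 0, 0], [-0.05, 0, 0, 0, 0, 0], [-0.05, 0, 0, 0, 0, 0]],
])

```text
time_s: 13.5
ee_pos: [0.5652, -0.006, 0.2052]
tool_rot: [-2.235, -2.204, -0.001]
ft_force: [-2.4, 2.1, 8.3]
width: 0.0189
grasp_force: 61.5
```

Run:
```python
from h import *
st()
```

```text
t 13.5 grasp [ 0.565  -0.0057  0.0502] yaw 1.5569 tilt 0.14 F [-2.4  2.1  8.3] w 0.0189 gf 61.5 q [-0.08  0.32  1.51  0.    1.31 -0.06]
```

The bar is trapped in both directions and sits at seat height. I'll release it, retreat and check by image.

apply_moves([
  [[0.004, 0, -0.01, 0, 0, 0], [0.004, 0, -0.01, 0, 0, 0], [0.004, 0, -0.01, 0, 0, 0], [0.004, 0, -0.01, 0, 0, 0]],
], jaw=-0.2)

```text
time_s: 13.9
ee_pos: [0.5649, -0.0061, 0.2046]
tool_rot: [-2.235, -2.204, 0.003]
ft_force: [0.1, -0.2, 0.1]
width: 0.0339
grasp_force: 0.0
```

apply_moves([
  [[0.004, 0, -0.2, 0, 0, 0], [0.004, 0, -0.6, 0, 0, 0], [0.004, 0, -1, 0, 0, 0], [0.004, 0, -1, 0, 0, 0]],
])

```text
time_s: 14.3
ee_pos: [0.5663, -0.0059, 0.3117]
tool_rot: [2.232, 2.202, 0.01]
ft_force: [0.5, -0.2, 0.4]
width: 0.034
grasp_force: 0.0
```

Run:
```python
from h import *
st()
g=rackbar(0); R=rot(pr[2],30)
plan([([.46,.14,.15],rot(.75),1,'mid'),(g-.075*R[:,2],R,2,'pre'),(g-.025*R[:,2],R,2,'near'),(g-.008*R[:,2],R,2,'grasp')])
```

```text
t 14.3 grasp [ 0.5677 -0.0059  0.1567] yaw 1.5569 tilt 0.0 F [ 0.5 -0.2  0.4] w 0.034 gf 0.0 q [-0.08  0.21  1.41  0.    1.51 -0.06]
mid rows 4 [0.722, -0.542, 0.029, 0.003, -0.001, 0.257] 
mid rows 4 [0.451, -0.782, 0.031, 0.002, -0.001, 0.257] 
pre rows 3 [0.208, -0.695, 0.143, -0.038, 0.107, 0.14] 
pre rows 3 [0.028, -0.729, 0.121, -0.037, 0.106, 0.141] 
pre rows 4 [-0.149, -0.721, 0.068, -0.038, 0.107, 0.14] 
near rows 3 [0.0, -0.0, 0.5, 0.0, 0.0, 0.0] 
grasp rows 3 [0.0, -0.0, 0.17, 0.0, 0.0, 0.0]
```

apply_moves([
  [[0.722, -0.542, 0, 0, 0, 0.257], [0.722, -0.542, 0, 0, 0, 0.257], [0.722, -0.542, 0, 0, 0, 0.257]],
])

```text
time_s: 14.6
ee_pos: [0.5101, 0.0699, 0.3043]
tool_rot: [-2.632, -1.708, 0.005]
ft_force: [0.2, -1.0, -0.0]
width: 0.0342
grasp_force: 0.0
```

apply_moves([
  [[0.451, -0.782, 0, 0, 0, 0.257], [0.451, -0.782, 0, 0, 0, 0.257], [0.451, -0.782, 0, 0, 0, 0.257]],
])

```text
time_s: 14.9
ee_pos: [0.4568, 0.1427, 0.3046]
tool_rot: [-2.922, -1.146, 0.005]
ft_force: [-0.5, -0.8, -0.0]
width: 0.0342
grasp_force: 0.0
```

apply_moves([
  [[0.208, -0.695, 0.143, -0.038, 0.107, 0.14], [0.208, -0.695, 0.143, -0.038, 0.107, 0.14], [0.208, -0.695, 0.143, -0.038, 0.107, 0.14]],
])

```text
time_s: 15.2
ee_pos: [0.4251, 0.2068, 0.2897]
tool_rot: [-3.012, -0.818, -0.274]
ft_force: [-0.5, -0.9, -0.1]
width: 0.0339
grasp_force: 0.0
```

apply_moves([
  [[0.028, -0.729, 0.121, -0.037, 0.106, 0.141], [0.028, -0.729, 0.121, -0.037, 0.106, 0.141], [0.028, -0.729, 0.121, -0.037, 0.106, 0.141]],
])

```text
time_s: 15.5
ee_pos: [0.3933, 0.2715, 0.2756]
tool_rot: [-3.045, -0.467, -0.542]
ft_force: [-0.6, -1.0, 0.1]
width: 0.0341
grasp_force: 0.0
```

apply_moves([
  [[-0.149, -0.721, 0.068, -0.038, 0.107, 0.14], [-0.149, -0.721, 0.068, -0.038, 0.107, 0.14], [-0.149, -0.721, 0.068, -0.038, 0.107, 0.14], [-0.149, -0.721, 0.068, -0.038, 0.107, 0.14]],
])

```text
time_s: 15.9
ee_pos: [0.3625, 0.3353, 0.2621]
tool_rot: [-3.019, -0.115, -0.801]
ft_force: [-0.2, 0.6, -0.0]
width: 0.0342
grasp_force: 0.0
```

Run:
```python
from h import *
st()
g=rackbar(0); R=rot(pr[2],30)
plan([(g-.025*R[:,2],R,2,'near'),(g-.008*R[:,2],R,2,'grasp')])
C=shots(2); G=[gmag(c) for c in C]
def fitb(E,p0,z):
    b=None
    for q in [p0+np.r_[d] for d in np.random.default_rng(0).uniform(-1,1,(30,4))*[.006,.006,.04,.006]]:
        P=samp(E)
        J=lambda p:-sum(score(G[i],proj(C[i],pose(p[:3],P+[0,0,p[3]]))) for i in(0,1))
        m=minimize(J,q,method='Nelder-Mead',options=dict(initial_simplex=q+np.vstack([np.zeros(4),np.diag([.003,.003,.02,.003])])))
        if b is None or m.fun<b.fun: b=m
    return b.x.round(4),round(b.fun,1)
for x in(-.026,.026):
    E=rect(x-.01,x+.01,-.055,.055,.048); print(x,fitb(E,np.r_[pc,0],0))
ims=[]
for c in C:
    x,y=(proj(c,[.539,-.0085,.04])[0]*5).astype(int); im=cv2.resize(c['avg'].astype(np.uint8)[:,:,::-1],None,fx=5,fy=5,interpolation=cv2.INTER_CUBIC); ims.append(im[y-225:y+225,x-195:x+195])
cv2.imwrite('pics/seat1.png',np.hstack(ims))
```

```text
t 15.9 grasp [0.4391 0.3406 0.1275] yaw 0.0769 tilt 29.71 F [-0.2  0.6 -0. ] w 0.0342 gf 0.0 q [ 0.74 -0.04  1.81 -0.38  0.98  2.38]
near rows 4 [0.012, 0.002, 0.507, 0.001, 0.003, 0.003] 
grasp rows 3 [0.0, -0.0, 0.17, -0.0, 0.0, -0.0] 
-0.026 (array([ 0.5398, -0.0098, -0.0091, -0.0015]), np.float64(-480.1))
0.026 (array([ 0.5383, -0.0127, -0.0113,  0.0045]), np.float64(-471.6))
```

View pics/seat1.png

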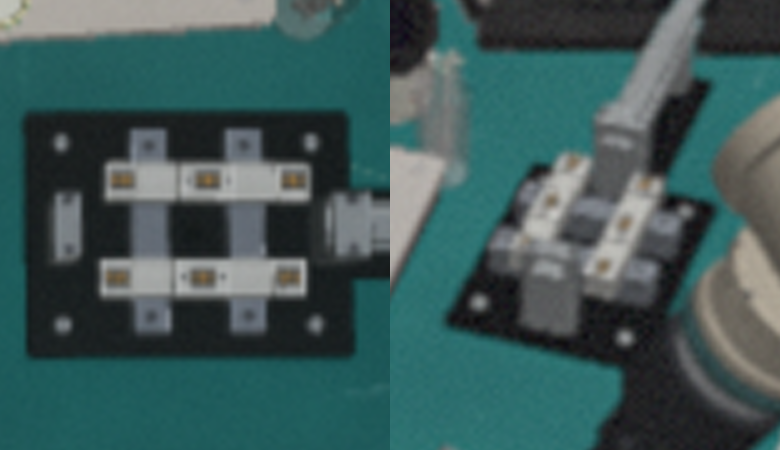

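In the top view the new bar sits about 4–5 crop px (≈1.7 mm) too far toward -y compared with bar_0 (105–310 against 100–306). The height fit also says it rides high, so it is not home along its length. I'll go back, regrip it, shift it +y and reseat it.

Run:
```python
from h import *
g=np.array([.5651,-.0057,.0502]); y1=1.5567
st()
plan([([.46,.14,.15],rot(.75),1,'mid'),(g+[0,0,.06],rot(y1),2,'over'),(g,rot(y1),2,'down')])
```

```text
t 16.1 grasp [0.4401 0.3398 0.1284] yaw 0.0726 tilt 29.77 F [ 0.4 -0.5  0.2] w 0.0341 gf 0.0 q [ 0.74 -0.04  1.81 -0.38  0.98  2.38]
mid rows 3 [0.308, 0.669, 0.015, 0.038, -0.106, -0.141] 
mid rows 3 [0.149, 0.719, -0.065, 0.037, -0.106, -0.14] 
mid rows 3 [-0.027, 0.727, -0.117, 0.038, -0.106, -0.14] 
over rows 4 [-0.111, 0.892, 0.198, -0.0, -0.0, -0.257] 
over rows 5 [-0.453, 0.776, 0.199, -0.0, -0.0, -0.257] 
down rows 4 [0.0, 0.0, 0.6, -0.0, -0.0, 0.0]
```

apply_moves([
  [[0.308, 0.669, 0.015, 0.038, -0.106, -0.141], [0.308, 0.669, 0.015, 0.038, -0.106, -0.141], [0.308, 0.669, 0.015, 0.038, -0.106, -0.141]],
])

```text
time_s: 16.4
ee_pos: [0.3963, 0.2679, 0.2779]
tool_rot: [-3.044, -0.47, -0.544]
ft_force: [0.3, -0.4, -0.6]
width: 0.0339
grasp_force: 0.0
```

apply_moves([
  [[0.149, 0.719, -0.065, 0.037, -0.106, -0.14], [0.149, 0.719, -0.065, 0.037, -0.106, -0.14], [0.149, 0.719, -0.065, 0.037, -0.106, -0.14]],
])

```text
time_s: 16.7
ee_pos: [0.4289, 0.2024, 0.2922]
tool_rot: [-3.014, -0.816, -0.277]
ft_force: [-0.3, 0.4, -0.7]
width: 0.0341
grasp_force: 0.0
```

apply_moves([
  [[-0.027, 0.727, -0.117, 0.038, -0.106, -0.14], [-0.027, 0.727, -0.117, 0.038, -0.106, -0.14], [-0.027, 0.727, -0.117, 0.038, -0.106, -0.14]],
])

```text
time_s: 17.0
ee_pos: [0.4604, 0.1388, 0.3053]
tool_rot: [-2.924, -1.146, -0.001]
ft_force: [0.9, 1.2, -0.2]
width: 0.0344
grasp_force: 0.0
```

apply_moves([
  [[-0.111, 0.892, 0.198, 0, 0, -0.257], [-0.111, 0.892, 0.198, 0, 0, -0.257], [-0.111, 0.892, 0.198, 0, 0, -0.257]],
])

```text
time_s: 17.3
ee_pos: [0.5129, 0.0656, 0.2829]
tool_rot: [-2.633, -1.712, -0.001]
ft_force: [-1.8, 1.5, -0.6]
width: 0.0341
grasp_force: 0.0
```

apply_moves([
  [[-0.453, 0.776, 0.199, 0, 0, -0.257], [-0.453, 0.776, 0.199, 0, 0, -0.257], [-0.453, 0.776, 0.199, 0, 0, -0.257], [-0.453, 0.776, 0.199, 0, 0, -0.257]],
])

```text
time_s: 17.7
ee_pos: [0.5644, -0.0049, 0.2637]
tool_rot: [-2.238, -2.202, -0.002]
ft_force: [0.2, -0.4, -0.1]
width: 0.0342
grasp_force: 0.0
```

Run:
```python
from h import *
g=np.array([.5651,-.0057,.0500]); y1=1.5567
st()
plan([(g,rot(y1),2,'down')])
```

```text
t 17.7 grasp [ 0.5644 -0.0045  0.1087] yaw 1.5546 tilt 0.12 F [ 0.2 -0.4 -0.1] w 0.0342 gf 0.0 q [-0.07  0.25  1.47  0.    1.42 -0.06]
down rows 4 [-0.01, 0.007, 0.587, -0.0, -0.001, -0.001]
```

apply_moves([
  [[-0.01, 0.007, 0.4, 0, 0, 0], [-0.01, 0.007, 0.587, 0, 0, 0], [-0.01, 0.007, 0.587, 0, 0, 0]],
])

```text
time_s: 18.0
ee_pos: [0.5638, -0.005, 0.2031]
tool_rot: [-2.239, -2.2, 0.003]
ft_force: [0.1, -4.2, -3.2]
width: 0.0343
grasp_force: 1.9
```

apply_moves([
  [[0, 0, 0, 0, 0, 0], [0, 0, 0, 0, 0, 0], [0, 0, 0, 0, 0, 0], [0, 0, 0, 0, 0, 0]],
], jaw=-1)

```text
time_s: 18.4
ee_pos: [0.5652, -0.0053, 0.2068]
tool_rot: [-2.237, -2.206, -0.005]
ft_force: [0.3, 0.6, -0.3]
width: 0.0188
grasp_force: 61.1
```

apply_moves([
  [[0, 0, -0.03, 0, 0, 0], [0.02, 0, -0.03, 0, 0, 0], [0.02, 0, -0.03, 0, 0, 0]],
])

```text
time_s: 18.7
ee_pos: [0.5651, -0.0035, 0.2093]
tool_rot: [-2.236, -2.205, -0.003]
ft_force: [-0.0, -0.3, -1.5]
width: 0.0186
grasp_force: 61.0
```

apply_moves([
  [[0, 0, 0.02, 0, 0, 0], [0, 0, 0.03, 0, 0, 0], [0, 0, 0.04, 0, 0, 0], [0, 0, 0.04, 0, 0, 0]],
])

```text
time_s: 19.1
ee_pos: [0.5655, -0.0041, 0.2069]
tool_rot: [2.236, 2.205, 0.004]
ft_force: [-3.6, -1.7, 9.7]
width: 0.0185
grasp_force: 66.6
```

Run:
```python
from h import *
st()
```

```text
t 19.1 grasp [ 0.5659 -0.0039  0.0519] yaw 1.5567 tilt 0.05 F [-3.6 -1.7  9.7] w 0.0185 gf 66.6 q [-0.07  0.32  1.51  0.    1.31 -0.06]
```

apply_moves([
  [[0, 0, -0.04, 0, 0, 0], [0.015, 0, -0.04, 0, 0, 0], [0.015, 0, -0.02, 0, 0, 0], [0.015, 0, 0, 0, 0, 0], [0.015, 0, 0, 0, 0, 0], [0.015, 0, 0, 0, 0, 0]],
])

```text
time_s: 19.7
ee_pos: [0.5658, -0.0028, 0.2077]
tool_rot: [2.235, 2.204, 0.004]
ft_force: [-5.2, -3.7, 15.2]
width: 0.0189
grasp_force: 69.8
```

apply_moves([
  [[0, 0, -0.04, 0, 0, 0], [-0.03, 0, -0.04, 0, 0, 0], [-0.03, 0, -0.02, 0, 0, 0], [-0.03, 0, 0, 0, 0, 0], [-0.03, 0, 0, 0, 0, 0], [-0.03, 0, 0, 0, 0, 0]],
])

```text
time_s: 20.3
ee_pos: [0.5649, -0.0053, 0.2059]
tool_rot: [-2.236, -2.205, -0.001]
ft_force: [-6.5, -1.0, 10.3]
width: 0.0187
grasp_force: 62.8
```

apply_moves([
  [[0, 0, -0.04, 0, 0, 0], [-0.015, 0, -0.04, 0, 0, 0], [-0.015, 0, -0.02, 0, 0, 0], [-0.015, 0, 0, 0, 0, 0], [-0.015, 0, 0, 0, 0, 0], [-0.015, 0, 0, 0, 0, 0]],
])

```text
time_s: 20.9
ee_pos: [0.565, -0.0068, 0.2059]
tool_rot: [-2.236, -2.205, -0.001]
ft_force: [-6.3, 0.2, 9.6]
width: 0.0187
grasp_force: 62.5
```

Run:
```python
from h import *
st()
```

```text
t 20.9 grasp [ 0.565  -0.0065  0.0509] yaw 1.5569 tilt 0.08 F [-6.3  0.2  9.6] w 0.0187 gf 62.5 q [-0.08  0.32  1.51  0.    1.31 -0.06]
```

apply_moves([
  [[0, 0, -0.04, 0, 0, 0], [0.005, -0.01, -0.04, 0, 0, 0], [0.005, -0.01, -0.02, 0, 0, 0], [0.005, -0.01, 0, 0, 0, 0], [0.005, -0.01, 0, 0, 0, 0], [0.005, -0.01, 0, 0, 0, 0]],
])

```text
time_s: 21.5
ee_pos: [0.5642, -0.0062, 0.2059]
tool_rot: [-2.236, -2.206, -0.003]
ft_force: [-3.4, 1.1, 8.3]
width: 0.0184
grasp_force: 62.2
```

apply_moves([
  [[0, 0, -0.04, 0, 0, 0], [0, -0.01, -0.04, 0, 0, 0], [0, -0.01, -0.02, 0, 0, 0], [0, -0.01, 0, 0, 0, 0], [0, -0.01, 0, 0, 0, 0], [0, -0.01, 0, 0, 0, 0]],
])

```text
time_s: 22.1
ee_pos: [0.5635, -0.0062, 0.2059]
tool_rot: [2.236, 2.205, 0.005]
ft_force: [1.8, 0.7, 6.6]
width: 0.0189
grasp_force: 61.8
```

apply_moves([
  [[0, 0, -0.04, 0, 0, 0], [0.015, 0, -0.04, 0, 0, 0], [0.015, 0, -0.02, 0, 0, 0], [0.015, 0, 0, 0, 0, 0], [0.015, 0, 0, 0, 0, 0], [0.015, 0, 0, 0, 0, 0]],
])

```text
time_s: 22.7
ee_pos: [0.5635, -0.0049, 0.206]
tool_rot: [2.236, 2.205, 0.004]
ft_force: [1.9, -1.8, 5.6]
width: 0.0187
grasp_force: 63.6
```

Run:
```python
from h import *
st()
```

```text
t 22.7 grasp [ 0.5639 -0.0047  0.051 ] yaw 1.5569 tilt 0.06 F [ 1.9 -1.8  5.6] w 0.0187 gf 63.6 q [-0.07  0.31  1.51  0.    1.31 -0.06]
```

apply_moves([
  [[-0.01, 0, -0.01, 0, 0, 0], [-0.01, 0, -0.01, 0, 0, 0], [-0.01, 0, -0.01, 0, 0, 0], [-0.01, 0, -0.01, 0, 0, 0]],
], jaw=-0.2)

```text
time_s: 23.1
ee_pos: [0.5628, -0.0056, 0.2054]
tool_rot: [-2.235, -2.205, -0.001]
ft_force: [0.2, -1.5, 0.5]
width: 0.0341
grasp_force: 0.0
```

apply_moves([
  [[0, 0, -0.3, 0, 0, 0], [0, 0, -0.3, 0, 0, 0]],
])

```text
time_s: 23.3
ee_pos: [0.564, -0.0058, 0.2396]
tool_rot: [2.234, 2.203, 0.008]
ft_force: [0.9, -1.0, 0.1]
width: 0.0343
grasp_force: 0.0
```

apply_moves([
  [[0.13, 0, 0, 0, 0, 0], [0.13, 0, 0, 0, 0, 0], [0.13, 0, 0.04, 0, 0, 0], [0.13, 0, 0.08, 0, 0, 0]],
], jaw=-1)

```text
time_s: 23.7
ee_pos: [0.563, 0.0074, 0.2269]
tool_rot: [-2.235, -2.205, -0.0]
ft_force: [0.4, -0.7, 0.6]
width: 0.0
grasp_force: 0.0
```

apply_moves([
  [[0, 0, 0.04, 0, 0, 0], [0, 0, 0.06, 0, 0, 0], [0, 0, 0.08, 0, 0, 0], [0, 0, 0.08, 0, 0, 0]],
])

```text
time_s: 24.1
ee_pos: [0.5637, 0.0072, 0.2239]
tool_rot: [2.236, 2.205, 0.005]
ft_force: [-12.3, 0.7, 25.0]
width: 0.0
grasp_force: 12.5
```

apply_moves([
  [[0, 0, -0.16, 0, 0, 0], [0, -0.52, -0.16, 0, 0, 0], [0, -0.52, -0.08, 0, 0, 0], [0, -0.52, -0.04, 0, 0, 0], [0, -0.52, -0.02, 0, 0, 0], [0, -0.52, 0, 0, 0, 0], [0, -0.52, 0, 0, 0, 0]],
])

```text
time_s: 24.8
ee_pos: [0.5123, 0.0079, 0.2214]
tool_rot: [-2.237, -2.206, -0.003]
ft_force: [-6.7, 0.6, 9.2]
width: -0.0006
grasp_force: 4.6
```

Run:
```python
from h import *
st()
```

```text
t 24.8 grasp [0.5125 0.0081 0.0664] yaw 1.5569 tilt 0.08 F [-6.7  0.6  9.2] w -0.0006 gf 4.6 q [-0.06  0.16  1.66  0.    1.32 -0.04]
```

The tops differ: bar_1 is about 3 mm higher than bar_0, so it is engaged in x but not along its length. I'll regrip it at x = 0.564 and step in +y.

apply_moves([
  [[0, 0, -0.3, 0, 0, 0], [-0.138, 0.514, -0.3, 0, 0, 0], [-0.138, 0.514, -0.3, 0, 0, 0], [-0.138, 0.514, -0.2, 0, 0, 0], [-0.138, 0.514, -0.1, 0, 0, 0], [-0.138, 0.514, 0.11, 0, 0, 0], [-0.138, 0.514, 0.11, 0, 0, 0]],
], jaw=-0.2)

```text
time_s: 25.5
ee_pos: [0.5607, -0.0061, 0.2052]
tool_rot: [-2.232, -2.202, 0.005]
ft_force: [0.0, 0.6, -1.0]
width: 0.0343
grasp_force: 0.0
```

apply_moves([
  [[0, 0, 0, 0, 0, 0], [0, 0, 0, 0, 0, 0], [0, 0, 0, 0, 0, 0], [0, 0, 0, 0, 0, 0]],
], jaw=-1)

```text
time_s: 25.9
ee_pos: [0.5628, -0.0064, 0.2102]
tool_rot: [2.236, 2.205, 0.005]
ft_force: [4.4, 1.9, 0.1]
width: 0.0186
grasp_force: 61.1
```

apply_moves([
  [[0, 0, -0.05, 0, 0, 0], [0.015, 0, -0.05, 0, 0, 0], [0.015, 0, 0, 0, 0, 0], [0.015, 0, 0.02, 0, 0, 0], [0.015, 0, 0.02, 0, 0, 0]],
])

```text
time_s: 26.4
ee_pos: [0.5627, -0.0047, 0.2085]
tool_rot: [-2.236, -2.206, -0.004]
ft_force: [-3.3, 2.3, 10.9]
width: 0.0185
grasp_force: 60.3
```

apply_moves([
  [[0, 0, -0.07, 0, 0, 0], [0.012, 0, -0.07, 0, 0, 0], [0.012, 0, -0.03, 0, 0, 0], [0.012, 0, 0, 0, 0, 0], [0.012, 0, 0, 0, 0, 0]],
])

```text
time_s: 26.9
ee_pos: [0.5625, -0.0039, 0.2084]
tool_rot: [-2.236, -2.205, -0.001]
ft_force: [-7.4, -0.0, 13.9]
width: 0.0184
grasp_force: 60.7
```

apply_moves([
  [[0, 0, -0.07, 0, 0, 0], [0.012, 0, -0.07, 0, 0, 0], [0.012, 0, -0.03, 0, 0, 0], [0.012, 0, 0, 0, 0, 0], [0.012, 0, 0, 0, 0, 0]],
])

```text
time_s: 27.4
ee_pos: [0.5626, -0.0026, 0.2085]
tool_rot: [-2.236, -2.205, -0.002]
ft_force: [-6.5, 0.8, 14.8]
width: 0.0183
grasp_force: 63.4
```

Run:
```python
from h import *
st()
```

```text
t 27.4 grasp [ 0.5627 -0.0024  0.0535] yaw 1.5569 tilt 0.08 F [-6.5  0.8 14.8] w 0.0183 gf 63.4 q [-0.07  0.31  1.51  0.    1.32 -0.06]
```

Run:
```python
from h import *
st()
im=cv2.imread('pics/seat1.png').astype(np.float32)[:,:,::-1]
C=shots(1); sc=[]
for i,c in enumerate(C):
    x,y=(proj(c,[.539,-.0085,.04])[0]*5).astype(int)
    A=im[:,i*390:(i+1)*390]; L=cv2.GaussianBlur(A,(0,0),5.0)
    g=np.sqrt(sum(cv2.Sobel(L[:,:,k],5,1,0)**2+cv2.Sobel(L[:,:,k],5,0,1)**2 for k in range(3))); g=np.minimum(g*5,250)
    sc.append((c,g.astype(np.float32),np.array([x-195,y-225])))
def J1(E,p,cams=(0,1)):
    P=samp(E); s=0
    for i in cams:
        c,g,o=sc[i]; s-=score(g,(proj(c,pose(p[:3],P))+.5)*5-.5-o)
    return s
def fit(E,cams=(0,1)):
    b=None
    for d in np.random.default_rng(0).uniform(-1,1,(25,3))*[.006,.006,.03]:
        q=pc+d; m=minimize(lambda p:J1(E,p,cams),q,method='Nelder-Mead',options=dict(initial_simplex=q+np.vstack([np.zeros(3),np.diag([.003,.003,.02])])))
        if b is None or m.fun<b.fun: b=m
    return b.x.round(4),round(b.fun,1)
for cams in((0,),(1,),(0,1)):
    print(cams,'bar_0',fit(rect(-.036,-.016,-.055,.055,.048),cams))
    for dz in(0,.003,.006): print('   bar_1 dz',dz,fit(rect(.016,.036,-.055,.055,.048+dz),cams))
rails=[(np.array([a,y,.036]),np.array([b,y,.036])) for y in(-.036,-.016,.016,.036) for a,b in((-.012,.012),(.04,.055),(-.055,-.04))]+[(np.array([x,y-.01,.036]),np.array([x,y+.01,.036])) for y in(-.026,.026) for x in(-.055,.055)]
print('rails top',fit(rails,(0,)),'plate',fit(rect(-.068,.068,-.09,.09,.008),(0,)))
```

```text
t 27.4 grasp [ 0.5627 -0.0024  0.0535] yaw 1.5569 tilt 0.08 F [-6.5  0.8 14.8] w 0.0183 gf 63.4 q [-0.07  0.31  1.51  0.    1.32 -0.06]
(0,) bar_0 (array([ 0.5384, -0.0087, -0.0268]), np.float64(-250.6))
   bar_1 dz 0 (array([ 0.5386, -0.0144, -0.0171]), np.float64(-250.0))
   bar_1 dz 0.003 (array([ 0.5387, -0.012 , -0.0087]), np.float64(-250.0))
   bar_1 dz 0.006 (array([ 0.5384, -0.011 , -0.0092]), np.float64(-250.0))
(1,) bar_0 (array([ 0.5412, -0.0074, -0.005 ]), np.float64(-240.5))
   bar_1 dz 0 (array([ 0.5419, -0.015 , -0.0545]), np.float64(-231.2))
   bar_1 dz 0.003 (array([ 0.5407, -0.0115, -0.0543]), np.float64(-231.4))
   bar_1 dz 0.006 (array([ 0.5396, -0.0079, -0.0554]), np.float64(-231.6))
(0, 1) bar_0 (array([ 0.5396, -0.0083, -0.0101]), np.float64(-486.0))
   bar_1 dz 0 (array([ 0.5393, -0.0146, -0.0153]), np.float64(-465.1))
   bar_1 dz 0.003 (array([ 0.5389, -0.0135, -0.0153]), np.float64(-474.8))
   bar_1 dz 0.006 (array([ 0.5385, -0.0106, -0.0112]), np.float64(-478.2))
rails top (array([ 0.5391, -0.0086, -0.02  ]), np.float64(-250.1)) plate (array([ 0.5382, -0.0077, -0.0053]), np.float64(-218.7))
```

Registering against bar_0, the image shows x is right but the bar is about 3–4 mm too far toward -y. I'll keep stepping in +y.

apply_moves([
  [[0, 0, -0.06, 0, 0, 0], [0.01, -0.005, -0.06, 0, 0, 0], [0.01, -0.005, -0.03, 0, 0, 0], [0.01, -0.005, 0, 0, 0, 0], [0.01, -0.005, 0, 0, 0, 0]],
])

```text
time_s: 28.0
ee_pos: [0.5623, -0.0018, 0.2086]
tool_rot: [2.237, 2.206, 0.003]
ft_force: [-5.6, -1.2, 14.9]
width: 0.0183
grasp_force: 68.6
```

apply_moves([
  [[0, 0, -0.06, 0, 0, 0], [0.01, 0, -0.06, 0, 0, 0], [0.01, 0, -0.03, 0, 0, 0], [0.01, 0, 0, 0, 0, 0], [0.01, 0, 0, 0, 0, 0]],
])

```text
time_s: 28.5
ee_pos: [0.5627, -0.0003, 0.2092]
tool_rot: [2.235, 2.206, 0.006]
ft_force: [-4.0, 0.1, 13.9]
width: 0.0186
grasp_force: 68.5
```

apply_moves([
  [[0, 0, -0.06, 0, 0, 0], [0.01, 0, -0.06, 0, 0, 0], [0.01, 0, -0.03, 0, 0, 0], [0.01, 0, 0, 0, 0, 0], [0.01, 0, 0, 0, 0, 0]],
])

```text
time_s: 29.0
ee_pos: [0.5626, 0.0006, 0.2095]
tool_rot: [2.236, 2.205, 0.005]
ft_force: [-4.9, 2.8, 17.9]
width: 0.0187
grasp_force: 64.9
```

Run:
```python
from h import *
st()
```

```text
t 29.0 grasp [0.5631 0.0009 0.0545] yaw 1.5568 tilt 0.09 F [-4.9  2.8 17.9] w 0.0187 gf 64.9 q [-0.06  0.31  1.51  0.    1.32 -0.05]
```

apply_moves([
  [[0, 0, -0.09, 0, 0, 0], [-0.033, 0.02, -0.09, 0, 0, 0], [-0.033, 0.02, -0.05, 0, 0, 0], [-0.033, 0.02, -0.02, 0, 0, 0], [-0.033, 0.02, 0, 0, 0, 0], [-0.033, 0.02, 0, 0, 0, 0]],
])

```text
time_s: 29.6
ee_pos: [0.564, -0.0032, 0.2079]
tool_rot: [-2.237, -2.205, -0.001]
ft_force: [-5.0, -0.6, 10.6]
width: 0.0184
grasp_force: 63.8
```

apply_moves([
  [[0, 0.005, 0, 0, 0, 0], [0, 0.01, 0, 0, 0, 0], [0, 0, 0, 0, 0, 0], [0, -0.01, 0, 0, 0, 0], [0, -0.015, 0, 0, 0, 0], [0, 0, 0, 0, 0, 0], [0, 0, 0, 0, 0, 0]],
])

```text
time_s: 30.3
ee_pos: [0.5643, -0.0034, 0.2076]
tool_rot: [2.237, 2.205, 0.002]
ft_force: [-1.2, -3.6, 8.3]
width: 0.0188
grasp_force: 64.5
```

Run:
```python
from h import *
st()
```

```text
t 30.3 grasp [ 0.5644 -0.0033  0.0526] yaw 1.5566 tilt 0.03 F [-1.2 -3.6  8.3] w 0.0188 gf 64.5 q [-0.07  0.32  1.51  0.    1.32 -0.06]
```

apply_moves([
  [[0, 0, 0.01, 0, 0, 0], [0.012, 0, 0.01, 0, 0, 0], [0.02, 0, 0.01, 0, 0, 0], [0.02, 0, 0.01, 0, 0, 0]],
])

```text
time_s: 30.7
ee_pos: [0.5643, -0.0025, 0.2075]
tool_rot: [2.236, 2.203, -0.002]
ft_force: [-3.9, -9.6, 13.1]
width: 0.0184
grasp_force: 69.0
```

apply_moves([
  [[-0.015, 0, 0, 0, 0, 0], [-0.03, 0, 0, 0, 0, 0], [-0.04, 0, 0, 0, 0, 0], [-0.04, 0, 0, 0, 0, 0]],
])

```text
time_s: 31.1
ee_pos: [0.5643, -0.0043, 0.2072]
tool_rot: [-2.236, -2.205, -0.006]
ft_force: [-2.3, 4.1, 11.8]
width: 0.0185
grasp_force: 64.6
```

Run:
```python
from h import *
st()
```

```text
t 31.1 grasp [ 0.5645 -0.0037  0.0522] yaw 1.5571 tilt 0.21 F [-2.3  4.1 11.8] w 0.0185 gf 64.6 q [-0.07  0.32  1.51  0.    1.32 -0.06]
```

apply_moves([
  [[0.01, 0, -0.01, 0, 0, 0], [0.01, 0, -0.01, 0, 0, 0], [0.01, 0, -0.01, 0, 0, 0], [0.01, 0, -0.01, 0, 0, 0]],
], jaw=-0.2)

```text
time_s: 31.5
ee_pos: [0.5639, -0.0039, 0.2066]
tool_rot: [-2.236, -2.205, -0.001]
ft_force: [0.9, -0.9, 2.1]
width: 0.0343
grasp_force: 0.8
```

apply_moves([
  [[0, 0, -0.3, 0, 0, 0], [0, 0, -0.3, 0, 0, 0]],
])

```text
time_s: 31.7
ee_pos: [0.5647, -0.004, 0.24]
tool_rot: [2.235, 2.204, 0.007]
ft_force: [-0.1, 0.5, 1.3]
width: 0.034
grasp_force: 0.0
```

apply_moves([
  [[0.12, 0, 0, 0, 0, 0], [0.12, 0, 0, 0, 0, 0], [0.12, 0, 0.05, 0, 0, 0], [0.12, 0, 0.1, 0, 0, 0], [0.12, 0, 0.13, 0, 0, 0], [0.12, 0, 0.17, 0, 0, 0], [0.12, 0, 0.17, 0, 0, 0]],
], jaw=-1)

```text
time_s: 32.4
ee_pos: [0.5641, 0.008, 0.2213]
tool_rot: [-2.236, -2.205, -0.001]
ft_force: [-7.5, -0.3, 12.2]
width: 0.0003
grasp_force: 6.0
```

Run:
```python
from h import *
st()
```

```text
t 32.4 grasp [0.5641 0.0082 0.0663] yaw 1.5566 tilt 0.09 F [-7.5 -0.3 12.2] w 0.0003 gf 6.0 q [-0.05  0.3   1.5   0.    1.34 -0.04]
```

The touch height is now 0.2213 against 0.2214 on bar_0, so this bar is home. On to the middle bar.

Run:
```python
from h import *
np.save('p.npy',[[.5384,-.0087,-.013],pr])
gg,R0=st()
g=rackbar(0); R=rot(pr[2],30)
plan([(gg+[0,0,.06],R0,0,'up'),([.46,.14,.14],rot(.75),0,'mid'),(g-.075*R[:,2],R,1,'pre'),(g-.025*R[:,2],R,2,'near'),(g-.008*R[:,2],R,2,'grasp')])
```

```text
t 32.4 grasp [0.5641 0.0082 0.0663] yaw 1.5566 tilt 0.09 F [-7.5 -0.3 12.2] w 0.0003 gf 6.0 q [-0.05  0.3   1.5   0.    1.34 -0.04]
up rows 2 [0.001, -0.0, -0.6, 0.0, 0.0, 0.0] 
mid rows 4 [0.653, -0.53, -0.067, -0.0, -0.0, 0.257] 
mid rows 3 [0.392, -0.744, -0.067, -0.001, -0.001, 0.257] 
pre rows 3 [0.208, -0.695, 0.11, -0.038, 0.107, 0.14] 
pre rows 3 [0.034, -0.727, 0.087, -0.037, 0.107, 0.141] 
pre rows 3 [-0.138, -0.72, 0.036, -0.038, 0.106, 0.14] 
near rows 4 [0.001, -0.0, 0.5, 0.0, 0.0, 0.0] 
grasp rows 3 [-0.0, -0.0, 0.17, 0.0, 0.0, 0.0]
```

apply_moves([
  [[0, 0, -0.6, 0, 0, 0], [0, 0, -0.6, 0, 0, 0]],
], jaw=-0.2)

```text
time_s: 32.6
ee_pos: [0.565, 0.0078, 0.2851]
tool_rot: [2.234, 2.202, 0.01]
ft_force: [0.9, -0.6, 1.8]
width: 0.0282
grasp_force: 0.0
```

apply_moves([
  [[0.653, -0.53, -0.067, 0, 0, 0.257], [0.653, -0.53, -0.067, 0, 0, 0.257], [0.653, -0.53, -0.067, 0, 0, 0.257]],
])

```text
time_s: 32.9
ee_pos: [0.5104, 0.0763, 0.2872]
tool_rot: [-2.634, -1.708, -0.003]
ft_force: [1.0, -2.0, 0.2]
width: 0.0342
grasp_force: 0.0
```

apply_moves([
  [[0.392, -0.744, -0.067, 0, 0, 0.257], [0.392, -0.744, -0.067, 0, 0, 0.257], [0.392, -0.744, -0.067, 0, 0, 0.257]],
])

```text
time_s: 33.2
ee_pos: [0.4581, 0.1424, 0.2939]
tool_rot: [-2.923, -1.146, -0.002]
ft_force: [0.5, -1.2, 0.3]
width: 0.0344
grasp_force: 0.0
```

apply_moves([
  [[0.208, -0.695, 0.11, -0.038, 0.107, 0.14], [0.208, -0.695, 0.11, -0.038, 0.107, 0.14], [0.208, -0.695, 0.11, -0.038, 0.107, 0.14]],
])

```text
time_s: 33.5
ee_pos: [0.4264, 0.2067, 0.2821]
tool_rot: [-3.012, -0.817, -0.281]
ft_force: [-0.6, -0.5, 0.1]
width: 0.0347
grasp_force: 0.0
```

apply_moves([
  [[0.034, -0.727, 0.087, -0.037, 0.107, 0.141], [0.034, -0.727, 0.087, -0.037, 0.107, 0.141], [0.034, -0.727, 0.087, -0.037, 0.107, 0.141]],
])

```text
time_s: 33.8
ee_pos: [0.3946, 0.2714, 0.2712]
tool_rot: [-3.042, -0.466, -0.55]
ft_force: [0.3, -0.7, 0.9]
width: 0.0342
grasp_force: 0.0
```

apply_moves([
  [[-0.138, -0.72, 0.036, -0.038, 0.106, 0.14], [-0.138, -0.72, 0.036, -0.038, 0.106, 0.14], [-0.138, -0.72, 0.036, -0.038, 0.106, 0.14], [-0.138, -0.72, 0.036, -0.038, 0.106, 0.14]],
])

```text
time_s: 34.2
ee_pos: [0.3637, 0.3352, 0.2608]
tool_rot: [-3.016, -0.114, -0.805]
ft_force: [-0.2, -0.1, 0.4]
width: 0.034
grasp_force: 0.0
```

Run:
```python
from h import *
gg,R0=st()
g=rackbar(0); R=rot(pr[2],30)
plan([(g-.025*R[:,2],R,2,'near'),(g-.008*R[:,2],R,2,'grasp')])
```

```text
t 34.2 grasp [0.4408 0.3408 0.1264] yaw 0.076 tilt 29.9 F [-0.2 -0.1  0.4] w 0.034 gf 0.0 q [ 0.74 -0.03  1.81 -0.38  0.97  2.38]
near rows 3 [0.007, 0.001, 0.489, -0.0, 0.001, 0.002] 
grasp rows 3 [0.0, 0.0, 0.17, -0.0, 0.0, 0.0]
```

apply_moves([
  [[0.007, 0, 0.4, 0, 0, 0], [0.007, 0, 0.55, 0, 0, 0], [0.007, 0, 0.659, 0, 0, 0], [0.007, 0, 0.659, 0, 0, 0], [0.007, 0, 0.659, 0, 0, 0]],
])

```text
time_s: 34.7
ee_pos: [0.3976, 0.3373, 0.205]
tool_rot: [-3.014, -0.108, -0.807]
ft_force: [-1.1, 0.7, 0.1]
width: 0.0345
grasp_force: 0.0
```

apply_moves([
  [[0, 0, 0, 0, 0, 0], [0, 0, 0, 0, 0, 0], [0, 0, 0, 0, 0, 0], [0, 0, 0, 0, 0, 0]],
], jaw=-1, force=60)

```text
time_s: 35.1
ee_pos: [0.3971, 0.3379, 0.2057]
tool_rot: [-3.012, -0.109, -0.809]
ft_force: [-4.1, -2.4, 5.9]
width: 0.0188
grasp_force: 59.4
```

Run:
```python
from h import *
gg,R=st(); b=rackbar(0); Rb=rot(pr[2],30)
print('bar in tool',(R.T@(b-gg)).round(4)) 
plan([(gg-.07*R[:,2],R,1,'lift')])
```

```text
t 35.1 grasp [0.4746 0.3438 0.0716] yaw 0.0714 tilt 30.09 F [-4.1 -2.4  5.9] w 0.0188 gf 59.4 q [ 0.69  0.12  1.78 -0.4   0.85  2.4 ]
bar in tool [-0.0011  0.0007  0.0095]
lift rows 3 [-0.0, -0.0, -0.7, 0.0, 0.0, 0.0]
```

apply_moves([
  [[0, 0, -0.15, 0, 0, 0], [0, 0, -0.4, 0, 0, 0], [0, 0, -0.75, 0, 0, 0], [0, 0, -0.75, 0, 0, 0]],
])

```text
time_s: 35.5
ee_pos: [0.359, 0.3356, 0.2737]
tool_rot: [-3.006, -0.109, -0.814]
ft_force: [-0.2, 0.3, -0.5]
width: 0.0189
grasp_force: 60.1
```

Run:
```python
from h import *
gg,R=st()
for nm,y in(('left',.026),):
    seat=pose(pc,[[0,y,.051]])[0]; Rs=rot(pc[2]); g=seat-Rs@[-.0011,0,.0095]; print(seat,g)
    plan([([.47,.2,.15],rot(.03),1,'mid'),([g[0],g[1],.12],Rs,1,'over'),(g+[0,0,.014],Rs,2,'low')])
```

```text
t 35.5 grasp [0.437  0.3422 0.1398] yaw 0.0705 tilt 30.31 F [-0.2  0.3 -0.5] w 0.0189 gf 60.1 q [ 0.74 -0.06  1.81 -0.38  0.99  2.39]
[0.53873799 0.0172978  0.051     ] [0.5398379 0.0172835 0.0605   ]
mid rows 3 [0.516, 0.716, 0.115, -0.006, -0.168, 0.013] 
mid rows 3 [0.543, 0.705, -0.019, -0.005, -0.169, 0.013] 
over rows 3 [0.321, 0.924, 0.15, -0.0, 0.0, 0.014] 
over rows 3 [0.342, 0.917, 0.149, -0.0, 0.0, 0.014] 
low rows 3 [-0.0, -0.0, 0.455, -0.0, 0.0, -0.0]
```

apply_moves([
  [[0.516, 0.716, 0.115, -0.006, -0.168, 0.013], [0.516, 0.716, 0.115, -0.006, -0.168, 0.013], [0.516, 0.716, 0.115, -0.006, -0.168, 0.013]],
])

```text
time_s: 35.8
ee_pos: [0.4176, 0.2645, 0.2858]
tool_rot: [-3.108, -0.07, -0.404]
ft_force: [0.4, 0.8, -0.9]
width: 0.0186
grasp_force: 60.1
```

apply_moves([
  [[0.543, 0.705, -0.019, -0.005, -0.169, 0.013], [0.543, 0.705, -0.019, -0.005, -0.169, 0.013], [0.543, 0.705, -0.019, -0.005, -0.169, 0.013]],
])

```text
time_s: 36.1
ee_pos: [0.4728, 0.1968, 0.3007]
tool_rot: [3.135, 0.037, -0.01]
ft_force: [0.5, 1.1, -1.9]
width: 0.0188
grasp_force: 60.1
```

apply_moves([
  [[0.321, 0.924, 0.15, 0, 0, 0.014], [0.321, 0.924, 0.15, 0, 0, 0.014], [0.321, 0.924, 0.15, 0, 0, 0.014]],
])

```text
time_s: 36.4
ee_pos: [0.5057, 0.1046, 0.2837]
tool_rot: [3.134, 0.003, -0.01]
ft_force: [0.2, 2.0, -0.7]
width: 0.0187
grasp_force: 60.1
```

apply_moves([
  [[0.342, 0.917, 0.149, 0, 0, 0.014], [0.342, 0.917, 0.149, 0, 0, 0.014], [0.342, 0.917, 0.149, 0, 0, 0.014], [0.342, 0.917, 0.149, 0, 0, 0.014]],
])

```text
time_s: 36.8
ee_pos: [0.5397, 0.0166, 0.2701]
tool_rot: [3.136, -0.026, -0.01]
ft_force: [-0.1, 0.5, -0.6]
width: 0.019
grasp_force: 60.1
```

Run:
```python
from h import *
gg,R=st()
seat=pose(pc,[[0,.026,.051]])[0]; Rs=rot(pc[2]); g=seat-Rs@[-.0011,0,.0095]; print(g)
plan([(g+[0,0,.010],Rs,2,'low')])
```

```text
t 36.8 grasp [0.5387 0.0158 0.1151] yaw -0.0164 tilt -0.37 F [-0.1  0.5 -0.6] w 0.019 gf 60.1 q [-0.04  0.18  1.53 -0.01  1.43  1.55]
[0.5398379 0.0172835 0.0605   ]
low rows 3 [0.004, -0.009, 0.446, 0.003, 0.004, -0.002]
```

apply_moves([
  [[0.004, -0.009, 0.3, 0.003, 0.004, 0], [0.004, -0.009, 0.446, 0.003, 0.004, 0], [0.004, -0.009, 0.446, 0.003, 0.004, 0], [0.004, -0.009, 0.446, 0.003, 0.004, 0]],
])

```text
time_s: 37.2
ee_pos: [0.54, 0.0178, 0.227]
tool_rot: [3.141, -0.022, 0.001]
ft_force: [-0.3, 0.3, -0.5]
width: 0.0188
grasp_force: 60.1
```

Run:
```python
from h import *
seat=pose(pc,[[0,.026,.051]])[0]; Rs=rot(pc[2]); g=seat-Rs@[-.0011,0,.0095]; print(g)
L=[]
for _ in range(4):
    gg,R=st(); L.append(gg); manip.camera('side')
print('avg',np.mean(L,0).round(4), 'shift tool mm',(R.T@(g-np.mean(L,0))*1000).round(2))
```

```text
[0.5398379 0.0172835 0.0605   ]
t 37.2 grasp [0.5401 0.0177 0.072 ] yaw -0.014 tilt 0.02 F [-0.3  0.3 -0.5] w 0.0188 gf 60.1 q [-0.04  0.23  1.57 -0.    1.34  1.55]
t 37.25 grasp [0.5406 0.0175 0.0727] yaw -0.0143 tilt 0.11 F [-0.1 -0.2 -1.5] w 0.0188 gf 60.1 q [-0.04  0.23  1.57 -0.    1.34  1.55]
t 37.3 grasp [0.5408 0.0173 0.073 ] yaw -0.0146 tilt 0.15 F [ 0.1 -0.6 -0.3] w 0.0185 gf 60.1 q [-0.04  0.23  1.57 -0.    1.34  1.55]
t 37.35 grasp [0.5409 0.0171 0.073 ] yaw -0.0149 tilt 0.16 F [ 0.2  0.6 -1.1] w 0.0185 gf 60.1 q [-0.04  0.23  1.57 -0.    1.34  1.55]
avg [0.5406 0.0174 0.0727] shift tool mm [-0.79  0.14 12.15]
```

apply_moves([
  [[-0.011, -0.003, 0.04, 0, 0, 0], [-0.011, -0.003, 0.08, 0, 0, 0], [-0.011, -0.003, 0.11, 0, 0, 0], [-0.011, -0.003, 0.125, 0, 0, 0], [-0.011, -0.003, 0.135, 0, 0, 0], [-0.011, -0.003, 0.135, 0, 0, 0], [-0.011, -0.003, 0.135, 0, 0, 0]],
])

```text
time_s: 38.1
ee_pos: [0.5399, 0.017, 0.2164]
tool_rot: [3.141, -0.024, 0.008]
ft_force: [-2.9, -0.8, 16.3]
width: 0.0185
grasp_force: 62.6
```

Run:
```python
from h import *
st()
```

```text
t 38.1 grasp [0.5407 0.017  0.0614] yaw -0.0154 tilt 0.29 F [-2.9 -0.8 16.3] w 0.0185 gf 62.6 q [-0.04  0.24  1.58 -0.    1.32  1.55]
```

apply_moves([
  [[0.012, 0, 0, 0, 0, 0], [0.012, 0.012, 0, 0, 0, 0], [0, 0.012, 0, 0, 0, 0], [-0.014, 0, 0, 0, 0, 0], [-0.014, -0.014, 0, 0, 0, 0], [0, -0.014, 0, 0, 0, 0], [0, 0, 0, 0, 0, 0], [0, 0, 0, 0, 0, 0]],
])

```text
time_s: 38.9
ee_pos: [0.5401, 0.017, 0.2164]
tool_rot: [3.141, -0.024, 0.009]
ft_force: [-1.3, -0.0, 15.8]
width: 0.0184
grasp_force: 62.2
```

Run:
```python
from h import *
st()
```

```text
t 38.9 grasp [0.541  0.0169 0.0614] yaw -0.0155 tilt 0.33 F [-1.3 -0.  15.8] w 0.0184 gf 62.2 q [-0.04  0.24  1.58 -0.    1.31  1.55]
```

apply_moves([
  [[0, 0, -0.015, 0, 0, 0], [0, 0, -0.02, 0, 0, 0], [0, 0, -0.02, 0, 0, 0], [0, 0, -0.02, 0, 0, 0]],
], jaw=-0.25)

```text
time_s: 39.3
ee_pos: [0.5389, 0.0172, 0.2146]
tool_rot: [3.141, -0.024, -0.001]
ft_force: [-0.5, 0.7, -0.1]
width: 0.0317
grasp_force: 0.0
```

apply_moves([
  [[0, 0, -0.28, 0, 0, 0], [0, 0, -0.28, 0, 0, 0]],
])

```text
time_s: 39.5
ee_pos: [0.5399, 0.0172, 0.2462]
tool_rot: [3.141, -0.024, 0.009]
ft_force: [1.5, -0.0, 0.6]
width: 0.0319
grasp_force: 0.0
```

apply_moves([
  [[0.18, 0, 0, 0, 0, 0], [0.18, 0, 0, 0, 0, 0], [0.18, 0, 0.05, 0, 0, 0], [0.18, 0, 0.09, 0, 0, 0], [0.18, 0, 0.11, 0, 0, 0], [0.18, 0, 0.13, 0, 0, 0], [0.18, 0, 0.13, 0, 0, 0]],
], jaw=-1)

```text
time_s: 40.2
ee_pos: [0.5578, 0.017, 0.2354]
tool_rot: [3.141, -0.024, 0.012]
ft_force: [-6.6, 0.6, 27.5]
width: 0.0003
grasp_force: 14.1
```

Run:
```python
from h import *
st()
```

```text
t 40.2 grasp [0.559  0.017  0.0804] yaw -0.0151 tilt 0.43 F [-6.6  0.6 27.5] w 0.0003 gf 14.1 q [-0.04  0.26  1.51  0.    1.36  1.55]
```

Touch height 0.2354, where home would be 0.2334, so this bar rides about 3 mm high. I'll regrip and shift it -x first; the force at a fixed press depth will tell when it drops.

apply_moves([
  [[0, 0, -0.2, 0, 0, 0], [-0.18, 0, -0.2, 0, 0, 0], [-0.18, 0, -0.2, 0, 0, 0], [-0.18, 0, -0.1, 0, 0, 0], [-0.18, 0, 0, 0, 0, 0], [-0.18, 0, 0.1, 0, 0, 0], [-0.18, 0, 0.15, 0, 0, 0], [-0.18, 0, 0.15, 0, 0, 0]],
], jaw=-0.25)

```text
time_s: 41.0
ee_pos: [0.5388, 0.0172, 0.2135]
tool_rot: [3.141, -0.024, -0.004]
ft_force: [0.2, 0.0, -0.0]
width: 0.032
grasp_force: 0.0
```

apply_moves([
  [[0, 0, 0, 0, 0, 0], [0, 0, 0, 0, 0, 0], [0, 0, 0, 0, 0, 0], [0, 0, 0, 0, 0, 0]],
], jaw=-1)

```text
time_s: 41.4
ee_pos: [0.5391, 0.0171, 0.2154]
tool_rot: [3.141, -0.024, 0.001]
ft_force: [-1.0, -0.3, -0.2]
width: 0.0186
grasp_force: 60.6
```

apply_moves([
  [[0, 0, -0.06, 0, 0, 0], [-0.012, -0.002, -0.06, 0, 0, 0], [-0.012, -0.002, -0.02, 0, 0, 0], [-0.012, -0.002, 0.02, 0, 0, 0], [-0.012, -0.002, 0.02, 0, 0, 0], [-0.012, -0.002, 0.02, 0, 0, 0]],
])

```text
time_s: 42.0
ee_pos: [0.5385, 0.0173, 0.215]
tool_rot: [3.141, -0.024, 0.006]
ft_force: [-1.4, -0.7, 10.5]
width: 0.0187
grasp_force: 62.1
```

Run:
```python
from h import *
st()
```

```text
t 42.0 grasp [0.5391 0.0172 0.06  ] yaw -0.0153 tilt 0.22 F [-1.4 -0.7 10.5] w 0.0187 gf 62.1 q [-0.04  0.24  1.59 -0.    1.31  1.55]
```

apply_moves([
  [[0, 0, -0.08, 0, 0, 0], [0, -0.012, -0.08, 0, 0, 0], [0, -0.012, -0.03, 0, 0, 0], [0, -0.012, 0, 0, 0, 0], [0, -0.012, 0, 0, 0, 0]],
])

```text
time_s: 42.5
ee_pos: [0.5389, 0.0186, 0.215]
tool_rot: [3.141, -0.024, 0.009]
ft_force: [2.4, -0.9, 9.5]
width: 0.0186
grasp_force: 62.1
```

apply_moves([
  [[0, 0, -0.08, 0, 0, 0], [0, 0.024, -0.08, 0, 0, 0], [0, 0.024, -0.03, 0, 0, 0], [0, 0.024, 0, 0, 0, 0], [0, 0.024, 0, 0, 0, 0]],
])

```text
time_s: 43.0
ee_pos: [0.5383, 0.0163, 0.215]
tool_rot: [-3.141, 0.024, -0.005]
ft_force: [-5.6, 0.1, 15.4]
width: 0.0185
grasp_force: 62.8
```

apply_moves([
  [[0, 0, -0.08, 0, 0, 0], [-0.013, -0.012, -0.08, 0, 0, 0], [-0.013, -0.012, -0.03, 0, 0, 0], [-0.013, -0.012, 0, 0, 0, 0], [-0.013, -0.012, 0, 0, 0, 0]],
])

```text
time_s: 43.5
ee_pos: [0.5369, 0.0176, 0.2151]
tool_rot: [-3.141, 0.024, -0.004]
ft_force: [-8.0, 1.2, 17.7]
width: 0.0191
grasp_force: 63.2
```

Run:
```python
from h import *
st()
```

```text
t 43.5 grasp [0.5373 0.0177 0.0601] yaw -0.0151 tilt 0.13 F [-8.   1.2 17.7] w 0.0191 gf 63.2 q [-0.04  0.24  1.59  0.    1.31  1.55]
```

Run:
```python
from h import *
c=manip.camera('side'); t=manip.camera('top'); ims=[]
for k in(c,t):
    x,y=(proj(k,[.539,.01,.045])[0]).astype(int)
    A=k['pixels'][y-38:y+37,x-50:x+50][:,:,::-1] if k is c else k['pixels'][y-37:y+38,x-50:x+50][:,:,::-1]
    ims.append(cv2.resize(A,None,fx=8,fy=8,interpolation=cv2.INTER_CUBIC))
cv2.imwrite('pics/s2.png',ims[0]);
```

```text
(no output)
```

View pics/s2.png

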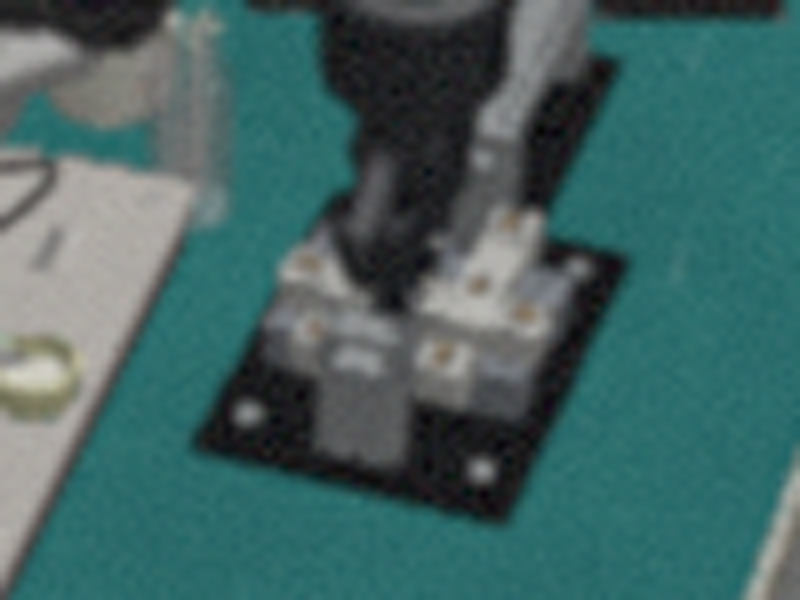

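Side view: bar_2's gold pads are at crop (308,262) and (525,315), and bar_0's are at (510,220), (478,285) and (445,353). I'll triangulate the pads to see the offset in the stack.

Run:
```python
from h import *
C=shots(2); c=C[1]; st()
x,y=(proj(c,[.539,.01,.045])[0]).astype(int); o=np.array([x-50,y-38])
im=c['avg']; gold=np.maximum(0,(im[:,:,0]-im[:,:,2])-12)
def cen(u):
    q=o+np.array(u)/8-.5; x,y=np.round(q).astype(int); w=gold[y-3:y+4,x-3:x+4]; Y,X=np.mgrid[y-3:y+4,x-3:x+4]; return np.array([(w*X).sum(),(w*Y).sum()])/w.sum()
def ray(uv,z):
    return least_squares(lambda p:proj(c,[[p[0],p[1],z]])[0]-uv,[.54,0]).x
def toc(p): a=-pc[2]; d=p-pc[:2]; return np.array([np.cos(a)*d[0]-np.sin(a)*d[1],np.sin(a)*d[0]+np.cos(a)*d[1]])*1000
for n,u,zs in [('b0a',(510,220),[.048]),('b0m',(478,285),[.048]),('b0b',(445,353),[.048]),('b1 near',(315,328),[.048]),('b2 far',(308,262),[.06,.063,.066]),('b2 near',(525,315),[.06,.063,.066])]:
    q=cen(u); print(n,(8*(q-o+.5)).round(0),[toc(ray(q,z)).round(1).tolist() for z in zs])
```

```text
t 43.8 grasp [0.5371 0.0177 0.06  ] yaw -0.0151 tilt 0.11 F [-7.8  1.2 17.8] w 0.019 gf 63.2 q [-0.04  0.24  1.59  0.    1.31  1.55]
b0a [511. 223.] [[-22.1, -48.4]]
b0m [479. 285.] [[-22.1, -4.1]]
b0b [443. 354.] [[-22.1, 42.9]]
b1 near [316. 329.] [[31.2, 45.7]]
b2 far [309. 264.] [[42.8, 21.2], [41.6, 24.8], [40.4, 28.3]]
b2 near [527. 314.] [[-50.1, 20.8], [-51.0, 24.4], [-52.0, 28.0]]
```

The gold pads show bar_2 about 8 mm too far toward -x. My rack fit was biased along the slope: the bars lie about 5.3 mm lower than I had them. I'll shift +8.2 mm and press again.

apply_moves([
  [[0, 0, -0.09, 0, 0, 0], [0.082, 0.003, -0.09, 0, 0, 0], [0.082, 0.003, -0.09, 0, 0, 0], [0.082, 0.003, -0.03, 0, 0, 0], [0.082, 0.003, 0, 0, 0, 0], [0.082, 0.003, 0, 0, 0, 0], [0.082, 0.003, 0.01, 0, 0, 0], [0.082, 0.003, 0.01, 0, 0, 0]],
])

```text
time_s: 44.6
ee_pos: [0.545, 0.017, 0.2135]
tool_rot: [3.141, -0.024, 0.002]
ft_force: [-3.0, 0.3, 12.3]
width: 0.0187
grasp_force: 63.2
```

Run:
```python
from h import *
st()
```

```text
t 44.6 grasp [0.5453 0.0169 0.0585] yaw -0.0153 tilt 0.09 F [-3.   0.3 12.3] w 0.0187 gf 63.2 q [-0.04  0.26  1.57 -0.    1.32  1.55]
```

apply_moves([
  [[0.01, 0, 0, 0, 0, 0], [0, 0.01, 0, 0, 0, 0], [-0.01, 0, 0, 0, 0, 0], [0, -0.01, 0, 0, 0, 0], [0, 0, 0, 0, 0, 0], [0, 0, 0, 0, 0, 0]],
])

```text
time_s: 45.2
ee_pos: [0.545, 0.017, 0.2135]
tool_rot: [3.141, -0.024, 0.002]
ft_force: [-2.8, 0.3, 13.1]
width: 0.0189
grasp_force: 62.9
```

apply_moves([
  [[0, 0, -0.01, 0, 0, 0], [0, 0, -0.01, 0, 0, 0], [0, 0, -0.01, 0, 0, 0], [0, 0, -0.01, 0, 0, 0]],
], jaw=-0.25)

```text
time_s: 45.6
ee_pos: [0.5446, 0.017, 0.2125]
tool_rot: [3.141, -0.024, -0.001]
ft_force: [0.3, -0.8, 0.4]
width: 0.032
grasp_force: 0.0
```

apply_moves([
  [[0, 0, -0.28, 0, 0, 0], [0, 0, -0.28, 0, 0, 0]],
])

```text
time_s: 45.8
ee_pos: [0.5456, 0.017, 0.2443]
tool_rot: [3.141, -0.024, 0.009]
ft_force: [-0.6, 0.2, -0.9]
width: 0.0321
grasp_force: 0.0
```

apply_moves([
  [[0.12, 0, 0, 0, 0, 0], [0.12, 0, 0, 0, 0, 0], [0.12, 0, 0.04, 0, 0, 0], [0.12, 0, 0.07, 0, 0, 0], [0.12, 0, 0.08, 0, 0, 0], [0.12, 0, 0.09, 0, 0, 0], [0.12, 0, 0.09, 0, 0, 0]],
], jaw=-1)

```text
time_s: 46.5
ee_pos: [0.5566, 0.0169, 0.2342]
tool_rot: [3.141, -0.024, 0.002]
ft_force: [-7.9, -0.1, 15.4]
width: 0.0001
grasp_force: 7.6
```

Run:
```python
from h import *
st()
```

```text
t 46.5 grasp [0.5568 0.0169 0.0792] yaw -0.0151 tilt 0.07 F [-7.9 -0.1 15.4] w 0.0001 gf 7.6 q [-0.04  0.26  1.51 -0.    1.36  1.55]
```

The touch height is 0.2342, near home. I'll go for the last bar using the corrected rack position, and check the stack from there.

Run:
```python
from h import *
pr[0]-=.0061; np.save('p.npy',[pc,pr])
gg,R0=st()
g=rackbar(.052); R=rot(pr[2],30); print(g)
plan([(gg+[0,0,.05],R0,0,'up'),([.46,.2,.15],rot(.03),0,'mid'),(g-.07*R[:,2],R,1,'pre')])
```

```text
t 46.5 grasp [0.5568 0.0169 0.0792] yaw -0.0151 tilt 0.07 F [-7.9 -0.1 15.4] w 0.0001 gf 7.6 q [-0.04  0.26  1.51 -0.    1.36  1.55]
[0.4686041  0.39522875 0.0628    ]
up rows 1 [0.001, 0.0, -0.5, 0.0, 0.0, 0.0] 
mid rows 4 [-0.497, -0.908, -0.105, 0.0, -0.0, -0.014] 
mid rows 3 [-0.476, -0.919, -0.105, 0.0, -0.001, -0.015] 
pre rows 4 [-0.489, -0.951, 0.237, 0.004, 0.167, -0.013] 
pre rows 4 [-0.516, -0.96, 0.11, 0.003, 0.166, -0.013]
```

apply_moves([
  [[0, 0, -0.5, 0, 0, 0], [0, 0, -0.5, 0, 0, 0]],
], jaw=-0.28)

```text
time_s: 46.7
ee_pos: [0.5576, 0.0168, 0.2883]
tool_rot: [3.141, -0.024, 0.017]
ft_force: [1.2, 0.3, 1.1]
width: 0.0282
grasp_force: 0.0
```

apply_moves([
  [[-0.497, -0.908, -0.105, 0, 0, -0.014], [-0.497, -0.908, -0.105, 0, 0, -0.014], [-0.497, -0.908, -0.105, 0, 0, -0.014]],
])

```text
time_s: 47.0
ee_pos: [0.5064, 0.1118, 0.2929]
tool_rot: [-3.14, -0.017, -0.001]
ft_force: [0.7, -0.6, -0.2]
width: 0.0308
grasp_force: 0.0
```

apply_moves([
  [[-0.476, -0.919, -0.105, 0, 0, -0.015], [-0.476, -0.919, -0.105, 0, 0, -0.015], [-0.476, -0.919, -0.105, 0, 0, -0.015]],
])

```text
time_s: 47.3
ee_pos: [0.4582, 0.2032, 0.3034]
tool_rot: [-3.14, -0.055, -0.001]
ft_force: [-0.4, -0.2, 0.2]
width: 0.0308
grasp_force: 0.0
```

apply_moves([
  [[-0.489, -0.951, 0.237, 0.004, 0.167, -0.013], [-0.489, -0.951, 0.237, 0.004, 0.167, -0.013], [-0.489, -0.951, 0.237, 0.004, 0.167, -0.013]],
])

```text
time_s: 47.6
ee_pos: [0.406, 0.2957, 0.2776]
tool_rot: [-3.103, -0.086, -0.411]
ft_force: [-0.6, -0.5, -0.6]
width: 0.0304
grasp_force: 0.0
```

apply_moves([
  [[-0.516, -0.96, 0.11, 0.003, 0.166, -0.013], [-0.516, -0.96, 0.11, 0.003, 0.166, -0.013], [-0.516, -0.96, 0.11, 0.003, 0.166, -0.013], [-0.516, -0.96, 0.11, 0.003, 0.166, -0.013]],
])

```text
time_s: 48.0
ee_pos: [0.3562, 0.3874, 0.2548]
tool_rot: [-3.017, -0.112, -0.805]
ft_force: [-0.1, -0.1, 0.7]
width: 0.0307
grasp_force: 0.0
```

```bash
cat > gold.py <<'E'
from h import *
C=shots(2)
def gc(c,X,r=3):
    im=c['avg']; gold=np.maximum(0,(im[:,:,0]-im[:,:,2])-12); q=proj(c,X)[0]
    for _ in range(4):
        x,y=np.round(q).astype(int); w=gold[y-r:y+r+1,x-r:x+r+1]
        if w.sum()<30: return np.array([np.nan]*2)
        Y,X_=np.mgrid[y-r:y+r+1,x-r:x+r+1]; q=np.array([(w*X_).sum(),(w*Y).sum()])/w.sum()
    return q
rows=[]
def chk(name,pts):
    for p in pts:
        W=pose(pc,[np.array(p)/1000])[0]
        print(name,p,*[np.round(gc(c,W)-proj(c,W)[0],2).tolist() for c in C])
chk('b0',[(-26,y,48.5) for y in(-46,0,46)]); chk('b1',[(26,y,48.5) for y in(-46,0,46)]); chk('b2',[(x,26,60.5) for x in(-46,0,46)])
W=pose(pc,[[0,.026,.06]])[0]
for d in([0,0,.003],[.003,0,0],[0,.003,0]): print('px per 3mm',d,[np.round(proj(c,W+d)[0]-proj(c,W)[0],2).tolist() for c in C])
E
python3 - <<'E'
from gold import *
gg,R0=st()
W=[rackbar(.052)+ (rot(pr[2],30)@np.array([a,0,-.009])) for a in(-.046,0,.046)]
for w in W: print('b3',*[np.round(gc(c,w)-proj(c,w)[0],2).tolist() for c in C])
g=rackbar(.052); R=rot(pr[2],30)
plan([(g-.0085*R[:,2],R,2,'grasp')])
E
```

```text
b0 (-26, -46, 48.5) [0.22, 0.18] [-0.58, -0.51]
b0 (-26, 0, 48.5) [0.07, 0.26] [2.0, 1.38]
b0 (-26, 46, 48.5) [0.17, 0.31] [-0.4, -0.74]
b1 (26, -46, 48.5) [-0.02, -0.03] [-0.87, -0.25]
b1 (26, 0, 48.5) [-0.04, -0.08] [-0.88, -0.38]
b1 (26, 46, 48.5) [0.07, -0.01] [nan, nan]
b2 (-46, 26, 60.5) [0.1, -0.76] [-1.62, -1.84]
b2 (0, 26, 60.5) [0.17, -0.6] [-0.75, -1.0]
b2 (46, 26, 60.5) [0.04, -0.57] [nan, nan]
px per 3mm [0, 0, 0.003] [[0.15, -0.09], [0.03, -0.72]]
px per 3mm [0.003, 0, 0] [[-0.03, -1.13], [-0.88, -0.2]]
px per 3mm [0, 0.003, 0] [[-1.13, 0.01], [-0.28, 0.55]]
t 48.2 grasp [0.4352 0.3912 0.1219] yaw 0.0693 tilt 30.0 F [-0.4 -1.1  0.1] w 0.0308 gf 0.0 q [ 0.82  0.07  1.71 -0.42  1.    2.49]
b3 [nan, nan] [-1.14, -0.59]
b3 [-0.5, -0.5] [-1.15, -0.61]
b3 [-0.55, -0.15] [-1.13, -0.36]
grasp rows 4 [-0.005, -0.015, 0.594, 0.001, 0.0, -0.001]
```

The pad residuals in the top view are precise. b0, b1 and the cradle agree, but bar_2 is still about 1.8 mm too far in +x and riding high. I'll take bar_3 now and correct bar_2 after placing it.

apply_moves([
  [[0, -0.028, 0.35, 0, 0, 0], [0, -0.028, 0.5, 0, 0, 0], [0, -0.028, 0.595, 0, 0, 0], [0, -0.028, 0.595, 0, 0, 0], [0, -0.028, 0.595, 0, 0, 0]],
])

```text
time_s: 48.7
ee_pos: [0.3865, 0.3917, 0.2049]
tool_rot: [-3.014, -0.107, -0.809]
ft_force: [-0.2, -0.2, 0.6]
width: 0.0307
grasp_force: 0.0
```

apply_moves([
  [[0, 0, 0, 0, 0, 0], [0, 0, 0, 0, 0, 0], [0, 0, 0, 0, 0, 0], [0, 0, 0, 0, 0, 0]],
], jaw=-1)

```text
time_s: 49.1
ee_pos: [0.3861, 0.3922, 0.2055]
tool_rot: [-3.013, -0.108, -0.81]
ft_force: [-3.5, -2.5, 6.8]
width: 0.0182
grasp_force: 59.4
```

Run:
```python
from h import *
gg,R=st(); b=rackbar(.052)+[.0007,.0013,0]
print('bar in tool',(R.T@(b-gg)).round(4))
```

```text
t 49.1 grasp [0.4636 0.3979 0.0714] yaw 0.0716 tilt 30.1 F [-3.5 -2.5  6.8] w 0.0182 gf 59.4 q [ 0.79  0.2   1.68 -0.44  0.89  2.5 ]
bar in tool [0.0005 0.0018 0.0102]
```

apply_moves([
  [[0, 0, -0.15, 0, 0, 0], [0, 0, -0.4, 0, 0, 0], [0, 0, -0.75, 0, 0, 0], [0, 0, -0.75, 0, 0, 0]],
])

```text
time_s: 49.5
ee_pos: [0.3479, 0.3902, 0.2735]
tool_rot: [-3.007, -0.108, -0.814]
ft_force: [0.0, 0.2, -0.4]
width: 0.0185
grasp_force: 60.1
```

Run:
```python
from h import *
gg,R=st()
seat=pose(pc,[[0,-.026,.051]])[0]; Rs=rot(pc[2]); g=seat-Rs@[.0007,0,.0095]; print(seat,g)
plan([([.47,.2,.16],rot(.03),0,'mid'),([g[0],g[1],.10],Rs,1,'over')])
```

```text
t 49.5 grasp [0.4258 0.3966 0.1397] yaw 0.0705 tilt 30.3 F [ 0.   0.2 -0.4] w 0.0185 gf 60.1 q [ 0.84  0.04  1.71 -0.42  1.03  2.49]
[ 0.53806201 -0.0346978   0.051     ] [ 0.53736207 -0.0346887   0.0605    ]
mid rows 3 [0.382, 0.661, 0.059, -0.004, -0.112, 0.009] 
mid rows 3 [0.396, 0.656, -0.005, -0.003, -0.112, 0.008] 
mid rows 2 [0.397, 0.651, -0.073, -0.004, -0.113, 0.009] 
over rows 3 [0.201, 0.789, 0.2, 0.0, 0.0, 0.009] 
over rows 3 [0.212, 0.785, 0.201, 0.0, 0.0, 0.009] 
over rows 3 [0.223, 0.783, 0.2, 0.0, 0.0, 0.009]
```

apply_moves([
  [[0.382, 0.661, 0.059, -0.004, -0.112, 0.009], [0.382, 0.661, 0.059, -0.004, -0.112, 0.009]],
])

```text
time_s: 49.7
ee_pos: [0.3897, 0.325, 0.2833]
tool_rot: [-3.083, -0.089, -0.535]
ft_force: [1.8, 0.7, -0.7]
width: 0.0185
grasp_force: 60.1
```

apply_moves([
  [[0.396, 0.656, -0.005, -0.003, -0.112, 0.008], [0.396, 0.656, -0.005, -0.003, -0.112, 0.008]],
])

```text
time_s: 49.9
ee_pos: [0.4314, 0.2604, 0.2972]
tool_rot: [-3.127, -0.065, -0.263]
ft_force: [0.2, 0.4, -1.6]
width: 0.0185
grasp_force: 60.1
```

apply_moves([
  [[0.397, 0.651, -0.073, -0.004, -0.113, 0.009], [0.397, 0.651, -0.073, -0.004, -0.113, 0.009]],
])

```text
time_s: 50.1
ee_pos: [0.4721, 0.1966, 0.311]
tool_rot: [3.135, 0.041, -0.015]
ft_force: [1.0, 1.6, -0.4]
width: 0.0186
grasp_force: 60.1
```

apply_moves([
  [[0.201, 0.789, 0.2, 0, 0, 0.009], [0.201, 0.789, 0.2, 0, 0, 0.009]],
])

```text
time_s: 50.3
ee_pos: [0.4935, 0.1184, 0.2903]
tool_rot: [3.135, 0.02, -0.01]
ft_force: [-0.3, 0.7, -2.3]
width: 0.0186
grasp_force: 60.1
```

apply_moves([
  [[0.212, 0.785, 0.201, 0, 0, 0.009], [0.212, 0.785, 0.201, 0, 0, 0.009]],
])

```text
time_s: 50.5
ee_pos: [0.5153, 0.0399, 0.2701]
tool_rot: [3.135, -0.002, -0.011]
ft_force: [-0.4, 0.5, -0.6]
width: 0.0186
grasp_force: 60.1
```

apply_moves([
  [[0.223, 0.783, 0.2, 0, 0, 0.009], [0.223, 0.783, 0.2, 0, 0, 0.009], [0.223, 0.783, 0.2, 0, 0, 0.009], [0.223, 0.783, 0.2, 0, 0, 0.009]],
])

```text
time_s: 50.9
ee_pos: [0.5372, -0.0365, 0.2511]
tool_rot: [3.136, -0.024, -0.011]
ft_force: [0.4, 0.6, -2.0]
width: 0.0184
grasp_force: 60.0
```

```bash
cat > gold2.py <<'E'
from gold import *
gg,R=st()
def tool(dx,dz,seat):
    for a in(-.046,0,.046):
        W=gg+R@[dx+a,0,dz-.0095]; print('b held',a,*[np.round(gc(c,W)-proj(c,W)[0],2).tolist() for c in C])
E
python3 - <<'E'
from gold2 import *
tool(.0007,.0095,None)
seat=pose(pc,[[0,-.026,.051]])[0]; Rs=rot(pc[2]); g=seat-Rs@[.0007,0,.0095]
print((R.T@(g-gg)*10).round(3)); plan([(g+[0,0,.012],Rs,0,'low')])
E
```

```text
b0 (-26, -46, 48.5) [-3.01, -0.16] [-0.52, -0.59]
b0 (-26, 0, 48.5) [-0.1, 0.25] [1.96, 1.31]
b0 (-26, 46, 48.5) [0.16, 0.33] [-0.42, -0.72]
b1 (26, -46, 48.5) [-0.73, 0.38] [-0.92, -0.21]
b1 (26, 0, 48.5) [-0.89, -0.09] [-0.87, -0.37]
b1 (26, 46, 48.5) [0.09, -0.01] [nan, nan]
b2 (-46, 26, 60.5) [0.09, -0.74] [-1.66, -1.91]
b2 (0, 26, 60.5) [0.2, -0.6] [-0.83, -1.04]
b2 (46, 26, 60.5) [0.01, -0.56] [nan, nan]
px per 3mm [0, 0, 0.003] [[0.15, -0.09], [0.03, -0.72]]
px per 3mm [0.003, 0, 0] [[-0.03, -1.13], [-0.88, -0.2]]
px per 3mm [0, 0.003, 0] [[-1.13, 0.01], [-0.28, 0.55]]
t 51.1 grasp [ 0.5365 -0.0359  0.0973] yaw -0.0124 tilt -0.29 F [-0.6 -0.1  0.2] w 0.0189 gf 60.0 q [-0.13  0.2   1.56 -0.01  1.4   1.45]
b held -0.046 [-0.36, -0.24] [-0.67, 0.06]
b held 0 [0.07, -0.21] [nan, nan]
b held 0.046 [1.54, -0.3] [-0.7, -0.01]
[ 0.011 -0.015  0.368]
low rows 1 [0.002, -0.004, 0.248, 0.004, 0.003, 0.0]
```

apply_moves([
  [[-0.008, -0.002, 0.15, 0.004, 0.003, 0], [-0.008, -0.002, 0.248, 0.004, 0.003, 0], [-0.008, -0.002, 0.248, 0.004, 0.003, 0], [-0.008, -0.002, 0.248, 0.004, 0.003, 0], [-0.008, -0.002, 0.248, 0.004, 0.003, 0]],
])

```text
time_s: 51.6
ee_pos: [0.5366, -0.0358, 0.228]
tool_rot: [3.141, -0.021, 0.001]
ft_force: [-0.5, 0.1, -1.2]
width: 0.0183
grasp_force: 60.1
```

Run:
```python
from h import *
manip.camera('side'); manip.camera('side'); gg,R=st()
g=np.array([.5364,-.0349,.0605]); print((R.T@(g-gg)*10).round(3))
```

```text
t 51.7 grasp [ 0.5366 -0.036   0.073 ] yaw -0.0139 tilt 0.02 F [-0.1 -0.8 -1.6] w 0.0186 gf 60.1 q [-0.14  0.22  1.58 -0.    1.34  1.45]
[-0.003 -0.011  0.125]
```

apply_moves([
  [[-0.003, -0.011, 0.05, 0, 0, 0], [-0.003, -0.011, 0.09, 0, 0, 0], [-0.003, -0.011, 0.115, 0, 0, 0], [-0.003, -0.011, 0.135, 0, 0, 0], [-0.003, -0.011, 0.145, 0, 0, 0], [-0.003, -0.011, 0.145, 0, 0, 0]],
])

```text
time_s: 52.3
ee_pos: [0.5366, -0.0349, 0.2168]
tool_rot: [3.141, -0.022, 0.002]
ft_force: [-11.7, 1.8, 26.4]
width: 0.0188
grasp_force: 63.7
```

Run:
```python
from gold2 import *
tool(.0014,.0095,None)
```

```text
b0 (-26, -46, 48.5) [0.12, -4.43] [2.93, 0.98]
b0 (-26, 0, 48.5) [-1.58, 0.11] [2.05, 1.25]
b0 (-26, 46, 48.5) [0.15, 0.32] [-0.45, -0.79]
b1 (26, -46, 48.5) [-0.28, 0.44] [nan, nan]
b1 (26, 0, 48.5) [nan, nan] [-0.42, -0.26]
b1 (26, 46, 48.5) [0.09, -0.0] [nan, nan]
b2 (-46, 26, 60.5) [0.1, -0.75] [-1.57, -1.97]
b2 (0, 26, 60.5) [nan, nan] [-0.75, -0.93]
b2 (46, 26, 60.5) [0.08, -0.37] [-0.8, -0.37]
px per 3mm [0, 0, 0.003] [[0.15, -0.09], [0.03, -0.72]]
px per 3mm [0.003, 0, 0] [[-0.03, -1.13], [-0.88, -0.2]]
px per 3mm [0, 0.003, 0] [[-1.13, 0.01], [-0.28, 0.55]]
t 52.5 grasp [ 0.5368 -0.035   0.0618] yaw -0.0139 tilt 0.09 F [-11.3   1.7  26.7] w 0.0184 gf 63.7 q [-0.13  0.23  1.59 -0.    1.32  1.45]
b held -0.046 [-0.49, -0.23] [-0.48, -0.16]
b held 0 [-0.09, 0.17] [nan, nan]
b held 0.046 [1.2, 0.45] [-0.29, 0.32]
```

apply_moves([
  [[0, 0, -0.08, 0, 0, 0], [-0.01, 0.006, -0.08, 0, 0, 0], [-0.01, 0.006, -0.04, 0, 0, 0], [-0.01, 0.006, -0.01, 0, 0, 0], [-0.01, 0.006, -0.01, 0, 0, 0]],
])

```text
time_s: 53.0
ee_pos: [0.5361, -0.0356, 0.2168]
tool_rot: [3.141, -0.022, 0.007]
ft_force: [-2.9, 0.2, 20.3]
width: 0.0187
grasp_force: 62.7
```

Run:
```python
from h import *
st()
```

```text
t 53.0 grasp [ 0.5368 -0.0358  0.0618] yaw -0.0139 tilt 0.25 F [-2.9  0.2 20.3] w 0.0187 gf 62.7 q [-0.13  0.23  1.59 -0.    1.32  1.45]
```

apply_moves([
  [[0, 0, -0.01, 0, 0, 0], [0, 0, -0.01, 0, 0, 0], [0, 0, -0.01, 0, 0, 0], [0, 0, -0.01, 0, 0, 0]],
], jaw=-0.28)

```text
time_s: 53.4
ee_pos: [0.5348, -0.0354, 0.2139]
tool_rot: [-3.142, 0.022, 0.003]
ft_force: [0.1, -0.5, -0.2]
width: 0.0311
grasp_force: 0.0
```

apply_moves([
  [[0, 0, -0.28, 0, 0, 0], [0, 0, -0.28, 0, 0, 0]],
])

```text
time_s: 53.6
ee_pos: [0.536, -0.0355, 0.2458]
tool_rot: [3.141, -0.022, 0.007]
ft_force: [-0.0, -0.5, -0.1]
width: 0.0307
grasp_force: 0.0
```

apply_moves([
  [[0.18, 0, 0, 0, 0, 0], [0.18, 0, 0, 0, 0, 0], [0.18, 0, 0.05, 0, 0, 0], [0.18, 0, 0.09, 0, 0, 0], [0.18, 0, 0.12, 0, 0, 0], [0.18, 0, 0.12, 0, 0, 0]],
], jaw=-1)

```text
time_s: 54.2
ee_pos: [0.5527, -0.0356, 0.2333]
tool_rot: [3.141, -0.022, -0.002]
ft_force: [-11.0, 1.4, 21.1]
width: -0.0003
grasp_force: 10.5
```

apply_moves([
  [[0, 0, -0.3, 0, 0, 0], [0, -0.5, -0.4, 0, 0, 0], [0, -0.52, -0.3, 0, 0, 0], [0, -0.52, -0.05, 0, 0, 0], [0, -0.52, 0, 0, 0, 0], [0, -0.52, 0, 0, 0, 0]],
])

```text
time_s: 54.8
ee_pos: [0.5543, 0.0168, 0.2341]
tool_rot: [-3.14, 0.021, -0.005]
ft_force: [-5.9, 5.2, 23.3]
width: -0.0003
grasp_force: 11.6
```

Run:
```python
from h import *
st()
```

```text
t 54.8 grasp [0.5548 0.0171 0.0791] yaw -0.0131 tilt 0.19 F [-5.9  5.2 23.3] w -0.0003 gf 11.6 q [-0.04  0.26  1.52  0.    1.36  1.55]
```

bar_3 is home (0.2333). bar_2 sits about 0.8 mm high, perched on the notch edges at +x. I'll regrip it, move it -1.8 mm and press.

apply_moves([
  [[0, 0, -0.2, 0, 0, 0], [-0.1, 0, -0.25, 0, 0, 0], [-0.1, 0, -0.25, 0, 0, 0], [-0.1, 0, -0.1, 0, 0, 0], [-0.1, 0, 0.1, 0, 0, 0], [-0.1, 0, 0.19, 0, 0, 0], [-0.1, 0, 0.19, 0, 0, 0]],
], jaw=-0.28)

```text
time_s: 55.5
ee_pos: [0.5432, 0.0164, 0.2091]
tool_rot: [-3.141, 0.022, 0.008]
ft_force: [0.0, 0.3, 1.0]
width: 0.0304
grasp_force: 0.0
```

apply_moves([
  [[0, 0, 0, 0, 0, 0], [0, 0, 0, 0, 0, 0], [0, 0, 0, 0, 0, 0], [0, 0, 0, 0, 0, 0]],
], jaw=-1)

```text
time_s: 55.9
ee_pos: [0.5438, 0.0164, 0.212]
tool_rot: [3.141, -0.022, -0.001]
ft_force: [-1.1, -0.4, -1.9]
width: 0.0189
grasp_force: 60.1
```

apply_moves([
  [[0, 0, -0.025, 0, 0, 0], [-0.018, 0, -0.025, 0, 0, 0], [-0.018, 0, -0.01, 0, 0, 0], [-0.018, 0, 0.01, 0, 0, 0], [-0.018, 0, 0.015, 0, 0, 0], [-0.018, 0, 0.015, 0, 0, 0]],
])

```text
time_s: 56.5
ee_pos: [0.5422, 0.0165, 0.211]
tool_rot: [3.141, -0.022, 0.001]
ft_force: [-1.4, -0.3, 4.1]
width: 0.0188
grasp_force: 61.0
```

Run:
```python
from h import *
st()
```

```text
t 56.5 grasp [0.5423 0.0165 0.056 ] yaw -0.0139 tilt 0.02 F [-1.4 -0.3  4.1] w 0.0188 gf 61.0 q [-0.04  0.25  1.58 -0.    1.31  1.55]
```

apply_moves([
  [[0, 0, 0, 0, 0, 0], [0, 0, 0, 0, 0, 0], [0, 0, 0, 0, 0, 0]],
], jaw=-0.28)

```text
time_s: 56.8
ee_pos: [0.5419, 0.0165, 0.21]
tool_rot: [3.141, -0.022, -0.002]
ft_force: [0.5, -0.3, -0.6]
width: 0.0309
grasp_force: 0.0
```

apply_moves([
  [[0, 0, -0.4, 0, 0, 0], [0, 0, -0.9, 0, 0, 0], [0, 0.5, -0.9, 0, 0, 0], [0, 0.95, -0.9, 0, 0, 0]],
], jaw=0.3)

```text
time_s: 57.2
ee_pos: [0.541, -0.0791, 0.3025]
tool_rot: [3.14, -0.018, 0.005]
ft_force: [-0.8, -0.1, -0.8]
width: 0.0555
grasp_force: 0.0
```

apply_moves([
  [[0, 0.5, 0, 0, 0, 0], [0, 0.95, 0, 0, 0, 0]],
])

```text
time_s: 57.4
ee_pos: [0.539, -0.1755, 0.3003]
tool_rot: [3.141, -0.022, -0.001]
ft_force: [1.6, 0.6, 0.5]
width: 0.0556
grasp_force: 0.0
```

Run:
```python
from gold import *
chk('b3',[(x,-26,60.5) for x in(-46,0,46)])
gg,R=st()
rng=np.arange(0,.0125,.0005)
pts=[]
for c in C:
    im=c['avg']; red=((im[:,:,0]>110)&(im[:,:,1]<70)&(im[:,:,2]<70))
    W=pose(pc,[[0,-.242,.0905]])[0]; q=proj(c,W)[0]; Y,X=np.nonzero(red); k=np.hypot(X-q[0],Y-q[1])<9
    print('red n',k.sum(),'cen',X[k].mean().round(1),Y[k].mean().round(1),'pred(travel 6)',q.round(1)); pts.append((X[k].mean(),Y[k].mean()))
c=C[0]; s=least_squares(lambda p:proj(c,[[p[0],p[1],.0985]])[0]-pts[0],[.53,-.25]).x; print('knob top-based',s)
g=[.5381-.0032,s[1],.1005]
plan([([g[0],g[1],.135],rot(pc[2]),1,'over'),(g,rot(pc[2]),1,'down')])
```

```text
b0 (-26, -46, 48.5) [0.15, 0.43] [nan, nan]
b0 (-26, 0, 48.5) [-0.01, 0.38] [1.66, 1.38]
b0 (-26, 46, 48.5) [0.13, 0.32] [-0.41, -0.81]
b1 (26, -46, 48.5) [0.01, 0.04] [nan, nan]
b1 (26, 0, 48.5) [0.1, -0.02] [-0.72, -0.53]
b1 (26, 46, 48.5) [0.11, -0.01] [nan, nan]
b2 (-46, 26, 60.5) [0.11, 0.13] [-1.96, -1.84]
b2 (0, 26, 60.5) [0.21, 0.52] [-0.0, -0.36]
b2 (46, 26, 60.5) [0.33, 0.57] [-0.27, -0.16]
px per 3mm [0, 0, 0.003] [[0.15, -0.09], [0.03, -0.72]]
px per 3mm [0.003, 0, 0] [[-0.03, -1.13], [-0.88, -0.2]]
px per 3mm [0, 0.003, 0] [[-1.13, 0.01], [-0.28, 0.55]]
b3 (-46, -26, 60.5) [0.23, 0.28] [-0.32, -0.48]
b3 (0, -26, 60.5) [0.36, 0.33] [-0.07, -0.48]
b3 (46, -26, 60.5) [0.3, 0.43] [-0.01, -0.41]
t 57.6 grasp [ 0.539  -0.1742  0.1449] yaw -0.016 tilt -0.08 F [-0.1  0.6  0.3] w 0.0553 gf 0.0 q [-0.38  0.23  1.42 -0.    1.5   1.21]
red n 0 cen nan nan pred(travel 6) [439.9 227.4]
red n 22 cen 342.4 138.2 pred(travel 6) [342.3 139.5]<stdin>:9: RuntimeWarning: Mean of empty slice.
  ret = ret.dtype.type(ret / rcount)
Traceback (most recent call last):
ValueError: Residuals are not finite in the initial point.
```

Stack pads now agree for all four bars, all within play and level. On to the knob.

Run:
```python
from h import *
gg,R=st(); Rs=rot(pc[2]); g=np.array([.5351,-.253,.1005])
plan([(g+[0,0,.04],Rs,1,'over'),(g,Rs,1,'down')])
d=pose(pc,[[0,1,0]])[0][:2]-pc[:2]; print('travel dir tool',Rs.T@[*d,0])
```

```text
t 57.6 grasp [ 0.539  -0.1742  0.1449] yaw -0.016 tilt -0.08 F [-0.1  0.6  0.3] w 0.0553 gf 0.0 q [-0.38  0.23  1.42 -0.    1.5   1.21]
over rows 3 [-0.028, 0.788, 0.044, -0.0, 0.001, -0.002] 
down rows 2 [-0.001, -0.0, 0.4, -0.0, -0.0, 0.0] 
travel dir tool [ 8.67361738e-18 -1.00000000e+00  0.00000000e+00]
```

apply_moves([
  [[-0.028, 0.788, 0.044, 0, 0, 0.002], [-0.028, 0.788, 0.044, 0, 0, 0.002], [-0.028, 0.788, 0.25, 0, 0, 0.002], [-0.028, 0.788, 0.44, 0, 0, 0.002], [-0.028, 0.788, 0.44, 0, 0, 0.002]],
])

```text
time_s: 58.1
ee_pos: [0.5352, -0.2506, 0.2531]
tool_rot: [-3.139, 0.024, 0.009]
ft_force: [-0.2, 0.8, -0.7]
width: 0.0553
grasp_force: 0.0
```

apply_moves([
  [[0, 0, 0, 0, 0, 0], [0, 0, 0, 0, 0, 0], [0, 0, 0, 0, 0, 0], [0, 0, 0, 0, 0, 0], [0, 0, 0, 0, 0, 0]],
], jaw=-1, force=40)

```text
time_s: 58.6
ee_pos: [0.5359, -0.2521, 0.2581]
tool_rot: [3.141, -0.026, 0.003]
ft_force: [0.0, 1.3, 5.9]
width: 0.0163
grasp_force: 39.3
```

Run:
```python
from h import *
st()
```

```text
t 58.6 grasp [ 0.5362 -0.2522  0.1031] yaw -0.0167 tilt 0.11 F [0.  1.3 5.9] w 0.0163 gf 39.3 q [-0.5   0.33  1.38  0.    1.43  1.09]
```

apply_moves([
  [[0, -0.15, -0.02, 0, 0, 0], [0, -0.4, -0.02, 0, 0, 0], [0, -0.7, -0.02, 0, 0, 0], [0, -0.95, -0.02, 0, 0, 0], [0, -0.95, -0.02, 0, 0, 0]],
])

```text
time_s: 59.1
ee_pos: [0.5372, -0.1549, 0.2582]
tool_rot: [-3.14, 0.022, 0.002]
ft_force: [1.7, 1.9, -2.3]
width: 0.0157
grasp_force: 40.2
```

apply_moves([
  [[0, -0.2, 0, 0, 0, 0], [0, -0.35, 0, 0, 0, 0], [0, -0.45, 0, 0, 0, 0], [0, -0.5, 0, 0, 0, 0], [0, -0.5, 0, 0, 0, 0]],
])

```text
time_s: 59.6
ee_pos: [0.5378, -0.1074, 0.2582]
tool_rot: [3.14, -0.027, -0.003]
ft_force: [-2.8, -3.8, -1.1]
width: 0.0158
grasp_force: 40.5
```

Run:
```python
from h import *
st()
```

```text
t 59.6 grasp [ 0.5375 -0.1076  0.1032] yaw -0.017 tilt -0.1 F [-2.8 -3.8 -1.1] w 0.0158 gf 40.5 q [-0.26  0.21  1.52 -0.    1.41  1.32]
```

Now I'll push against the stop, a few mm past it.

apply_moves([
  [[0, -0.02, 0, 0, 0, 0], [0, -0.035, 0, 0, 0, 0], [0, -0.04, 0, 0, 0, 0], [0, -0.04, 0, 0, 0, 0], [0, -0.04, 0, 0, 0, 0]],
])

```text
time_s: 60.1
ee_pos: [0.5377, -0.1062, 0.2582]
tool_rot: [3.134, -0.031, -0.002]
ft_force: [-1.4, -18.7, -2.2]
width: 0.0161
grasp_force: 40.7
```

Run:
```python
from h import *
st()
```

```text
t 60.1 grasp [ 0.5375 -0.1073  0.1032] yaw -0.0198 tilt -0.07 F [ -1.4 -18.7  -2.2] w 0.0161 gf 40.7 q [-0.26  0.21  1.52 -0.01  1.41  1.33]
```

apply_moves([
  [[0, 0.03, 0, 0, 0, 0], [0, 0.03, 0, 0, 0, 0], [0, 0.03, 0, 0, 0, 0], [0, 0.03, 0, 0, 0, 0]],
], jaw=0)

```text
time_s: 60.5
ee_pos: [0.5381, -0.1059, 0.2585]
tool_rot: [-3.141, 0.026, 0.0]
ft_force: [0.4, -0.8, -0.2]
width: 0.0431
grasp_force: 0.0
```

apply_moves([
  [[0, 0, -0.3, 0, 0, 0], [0, 0, -0.8, 0, 0, 0], [-0.4, 0, -0.9, 0, 0, 0], [-0.8, 0, -0.9, 0, 0, 0], [-0.95, 0, -0.9, 0, 0, 0]],
])

```text
time_s: 61.0
ee_pos: [0.441, -0.1041, 0.3489]
tool_rot: [3.141, -0.026, 0.0]
ft_force: [0.5, -0.7, 0.1]
width: 0.0428
grasp_force: 0.0
```

apply_moves([
  [[-0.4, 0.3, -0.2, 0, 0, 0], [-0.5, 0.6, -0.2, 0, 0, 0], [-0.5, 0.9, -0.2, 0, 0, 0]],
])

```text
time_s: 61.3
ee_pos: [0.3903, -0.1942, 0.37]
tool_rot: [3.14, -0.026, 0.003]
ft_force: [2.0, 0.0, 0.5]
width: 0.0424
grasp_force: 0.0
```

Run:
```python
from gold import *
st(); chk('b3',[(x,-26,60.5) for x in(-46,0,46)])
for c in C:
    im=c['avg']; red=((im[:,:,0]>90)&(im[:,:,1]<70)&(im[:,:,2]<70)); q=proj(c,pose(pc,[[0,-.098,.0905]])[0])[0]; Y,X=np.nonzero(red); k=np.hypot(X-q[0],Y-q[1])<9
    print(k.sum(),X[k].mean() if k.any() else 0,Y[k].mean() if k.any() else 0,q.round(1))
ims=[]
for c in C:
    x,y=(proj(c,[.538,-.04,.05])[0]*5).astype(int); im=cv2.resize(c['avg'].astype(np.uint8)[:,:,::-1],None,fx=5,fy=5,interpolation=cv2.INTER_CUBIC); ims.append(im[y-225:y+225,x-195:x+195])
cv2.imwrite('pics/final.png',np.hstack(ims))
```

```text
b0 (-26, -46, 48.5) [0.19, 0.43] [nan, nan]
b0 (-26, 0, 48.5) [-0.0, 0.38] [1.77, 1.41]
b0 (-26, 46, 48.5) [0.14, 0.3] [-0.42, -0.74]
b1 (26, -46, 48.5) [0.02, 0.03] [nan, nan]
b1 (26, 0, 48.5) [0.09, -0.02] [-0.69, -0.55]
b1 (26, 46, 48.5) [0.07, -0.02] [nan, nan]
b2 (-46, 26, 60.5) [0.09, 0.13] [-0.19, -0.55]
b2 (0, 26, 60.5) [nan, nan] [nan, nan]
b2 (46, 26, 60.5) [0.33, 0.55] [-0.32, -0.11]
px per 3mm [0, 0, 0.003] [[0.15, -0.09], [0.03, -0.72]]
px per 3mm [0.003, 0, 0] [[-0.03, -1.13], [-0.88, -0.2]]
px per 3mm [0, 0.003, 0] [[-1.13, 0.01], [-0.28, 0.55]]
t 61.5 grasp [ 0.3914 -0.1937  0.2135] yaw -0.0179 tilt -0.03 F [ 0.4  0.6 -0.1] w 0.0428 gf 0.0 q [-0.54 -0.19  1.7  -0.    1.63  1.04]
b3 (-46, -26, 60.5) [0.23, 0.26] [-0.37, -0.5]
b3 (0, -26, 60.5) [nan, nan] [nan, nan]
b3 (46, -26, 60.5) [0.3, 0.41] [0.06, -0.39]
34 385.1470588235294 226.91176470588235 [383.9 227.2]
27 329.44444444444446 161.11111111111111 [330.1 161.6]
```

View pics/final.png

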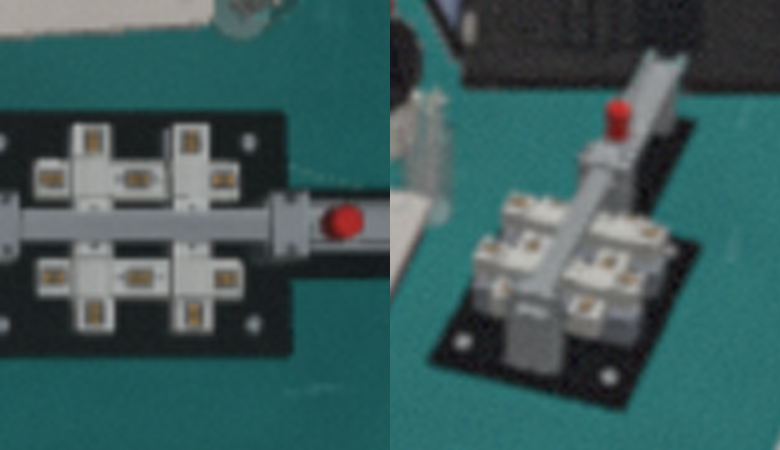

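The final picture shows two bars per layer, squarely crossed. The bolt lies across the top and into the keeper, with the knob at (343,222) in the top half and right behind the guide staple. The pad residuals show all bars level, so I'll hand in.

```bash
python3 -c "
from workcell import manip
print(manip.close_job())"
```

```text
the job is handed in; nothing more can be done
None
```

The job is handed in at about 61.5 s of the 72 s allowed. The three rack bars are stacked crosswise with bar_0, level in the touch and camera checks, and the bolt is pushed against its stop in the keeper; the verdict was not reported back to me.

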